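# Gauge the thumb screws

## Task

Lift the multimeter out of the green bin and lay it face up on the grey mat. Then take the thumb screws from the blue rack one at a time, from left to right as the robot sees them, and try each in the brass gauge nut with a quarter turn clockwise, turning it back to take it out: those that turn freely go into the green bin, those that bind and drag the nut round go into the red bin. Leave everything else on the bench where it is.

Things in the scene. Friction and masses are not known exactly. Their poses are not given: they have to be found in the camera images.
- screw1a: thumb screw from rack socket 1, or absent (None). All look alike; some bind. Origin at the shank's tip, z up to the head. Shank 16 mm across, z 3 to 47 mm; two thread lugs at the tip along +-y, 28 mm over both, 7 mm thick, z 0 to 7 mm. Black wing head to grip: 12 mm thick (x), 44 mm wide (y), z 47 to 79 mm, in line with the lugs. Half a turn makes no difference. 90 g
- screw1b: thumb screw from rack socket 1, or absent (None). All look alike; some bind. Origin at the shank's tip, z up to the head. Shank 16 mm across, z 3 to 47 mm; two thread lugs at the tip along +-y, 28 mm over both, 7 mm thick, z 0 to 7 mm. Black wing head to grip: 12 mm thick (x), 44 mm wide (y), z 47 to 79 mm, in line with the lugs. Half a turn makes no difference. 90 g
- screw2a: thumb screw from rack socket 2, or absent (None). All look alike; some bind. Origin at the shank's tip, z up to the head. Shank 16 mm across, z 3 to 47 mm; two thread lugs at the tip along +-y, 28 mm over both, 7 mm thick, z 0 to 7 mm. Black wing head to grip: 12 mm thick (x), 44 mm wide (y), z 47 to 79 mm, in line with the lugs. Half a turn makes no difference. 90 g
- screw2b: thumb screw from rack socket 2, or absent (None). All look alike; some bind. Origin at the shank's tip, z up to the head. Shank 16 mm across, z 3 to 47 mm; two thread lugs at the tip along +-y, 28 mm over both, 7 mm thick, z 0 to 7 mm. Black wing head to grip: 12 mm thick (x), 44 mm wide (y), z 47 to 79 mm, in line with the lugs. Half a turn makes no difference. 90 g
- screw3a: thumb screw from rack socket 3, or absent (None). All look alike; some bind. Origin at the shank's tip, z up to the head. Shank 16 mm across, z 3 to 47 mm; two thread lugs at the tip along +-y, 28 mm over both, 7 mm thick, z 0 to 7 mm. Black wing head to grip: 12 mm thick (x), 44 mm wide (y), z 47 to 79 mm, in line with the lugs. Half a turn makes no difference. 90 g
- screw3b: thumb screw from rack socket 3, or absent (None). All look alike; some bind. Origin at the shank's tip, z up to the head. Shank 16 mm across, z 3 to 47 mm; two thread lugs at the tip along +-y, 28 mm over both, 7 mm thick, z 0 to 7 mm. Black wing head to grip: 12 mm thick (x), 44 mm wide (y), z 47 to 79 mm, in line with the lugs. Half a turn makes no difference. 90 g
- screw4a: thumb screw from rack socket 4, or absent (None). All look alike; some bind. Origin at the shank's tip, z up to the head. Shank 16 mm across, z 3 to 47 mm; two thread lugs at the tip along +-y, 28 mm over both, 7 mm thick, z 0 to 7 mm. Black wing head to grip: 12 mm thick (x), 44 mm wide (y), z 47 to 79 mm, in line with the lugs. Half a turn makes no difference. 90 g
- screw4b: thumb screw from rack socket 4, or absent (None). All look alike; some bind. Origin at the shank's tip, z up to the head. Shank 16 mm across, z 3 to 47 mm; two thread lugs at the tip along +-y, 28 mm over both, 7 mm thick, z 0 to 7 mm. Black wing head to grip: 12 mm thick (x), 44 mm wide (y), z 47 to 79 mm, in line with the lugs. Half a turn makes no difference. 90 g
- screw5a: thumb screw from rack socket 5, or absent (None). All look alike; some bind. Origin at the shank's tip, z up to the head. Shank 16 mm across, z 3 to 47 mm; two thread lugs at the tip along +-y, 28 mm over both, 7 mm thick, z 0 to 7 mm. Black wing head to grip: 12 mm thick (x), 44 mm wide (y), z 47 to 79 mm, in line with the lugs. Half a turn makes no difference. 90 g
- screw5b: thumb screw from rack socket 5, or absent (None). All look alike; some bind. Origin at the shank's tip, z up to the head. Shank 16 mm across, z 3 to 47 mm; two thread lugs at the tip along +-y, 28 mm over both, 7 mm thick, z 0 to 7 mm. Black wing head to grip: 12 mm thick (x), 44 mm wide (y), z 47 to 79 mm, in line with the lugs. Half a turn makes no difference. 90 g
- rack: blue block, 65 x 300 x 45 mm (x, y, z), fixed, origin under its centre. Five slots 20 x 33 mm (x, y), 35 mm deep, in its top at y = +120, +60, 0, -60, -120 mm: sockets 1 to 5, left to right for the robot; up to two may be empty. Screws stand in them tip down, tips 10 mm above the rack's underside, wings along y
- gauge: thread gauge: fixed grey base 120 x 120 x 14 mm, origin under its centre, on the axis of the square brass nut that stands on it (48 x 48 mm, top 61 mm above the origin). The nut's cover has a slot 12 x 32 mm along the gauge's y (white marks), widened to 20 mm in the middle for the shank. A screw enters it with its wing along y, either way round
- thread_start (a point): where a screw's tip rests when its lugs meet the thread start: on the nut's axis, 39 mm above the gauge's origin (the cover's underside is at 51 mm). Turned clockwise seen from above, a sound screw sinks evenly from here at 15 degrees to 8 mm lower at 85; stop at about 105 degrees, and 8 degrees the other way. Turn it back to lift it out
- gauge_nut (a joint): angle of the nut on its base, rad, growing clockwise seen from above, 0 to 1.5; a spring (0.18 N m/rad) returns it to 0. A red pointer on the nut (to the gauge's +x, green tick, at 0) shows it. A sound screw leaves it below about 0.3; a damaged one binds after some 11 degrees and carries the nut round with it
- green_bin: open green bin, 150 x 190 mm (x, y) outside, walls 5 mm thick and 36 mm high, floor 5 mm thick; origin under its centre. Fixed; takes the screws that turn freely; the meter lies in it at the start, the meter's long side along the bin's y
- red_bin: open red bin, 150 x 190 mm (x, y) outside, walls 5 mm thick and 36 mm high, floor 5 mm thick; origin under its centre. Fixed; takes the screws that bind
- mat: grey cloth mat, 140 x 200 mm (x, y), 3 mm thick, fixed; origin under its centre. Place for the meter
- meter: yellow handheld multimeter lying face up, 58 x 150 x 50 mm (x, y, z), origin under its centre; 0.2 to 0.45 kg. Grip it across x; its top stands 19 mm above the bin's rim
- mug: white mug, 80 mm across, 90 mm high, origin under its centre. Bystander: not part of the job
- screwdriver: screwdriver lying on the bench, origin under its handle's middle. Bystander: not part of the job
- tape: black tape roll, 90 mm across, 20 mm high. Bystander: not part of the job
- pcb: bare green circuit board, 90 x 110 mm. Bystander: not part of the job
- notepad: paper notepad, 80 x 120 x 12 mm. Bystander: not part of the job
There are look-alikes about, which are no part of the job. There is more than one size of the red_bin; the job needs the smaller.

How it is judged:
By the outcome, as a careful person would: the job done as asked, in the order asked, and still so for the second after the job is handed in, with the robot touching nothing.
Of screw1a, screw1b only 1 to 1 are there at a start; the rules pass over those that are not, and their reading is None.
Of screw2a, screw2b, tape only 1 to 1 are there at a start; the rules pass over those that are not, and their reading is None.
Of screw3a, screw3b only 1 to 1 are there at a start; the rules pass over those that are not, and their reading is None.
Of screw4a, screw4b, notepad only 1 to 1 are there at a start; the rules pass over those that are not, and their reading is None.
Of screw5a, screw5b only 1 to 1 are there at a start; the rules pass over those that are not, and their reading is None.
At some moment in a run one of meter may be knocked a few centimetres aside while the robot is not near it.
It also fails if it takes over 210 s, if anything falls off the work surface, if the arm or the gripper's body presses on something with over 40 N, if the wrist force passes 120 N, or if a joint passes its speed limit or range.

## Robot

A 7-joint arm with a two-finger parallel gripper is mounted at the origin on the work surface. World frame = base frame: x ahead of the robot, y to its left, z up, the work surface at z = 0. Lengths are in m, angles in degrees, forces in N, time in s.
With the tool pointing down it reaches from about 0.35 to 0.9 m from the base axis. Payload 7.2 kg.
Tool frame: the origin (TCP) lies midway between the tips of the shut fingers; the grasp point (between the pads) lies 19 mm behind it; z points along the fingers, y is the line along which they close (so a half turn about z gives the same grasp; the last joint's range is limited). The gripper opens to 88 mm and grips with 3 to 60 N. Pads are 20 mm wide; open, the fingers measure 115 mm over their backs; the gripper's body (75 mm by 178 mm) begins 61 mm behind the grasp point.
Start: joints at [69.488, 23.554, -0.728, 91.456, 0.321, 64.991, -4.71], TCP at [0.179, -0.599, 0.223] pointing down, gripper open.
Joint ranges: [-169.25, 169.25], [-16.82, 113.86], [-84.01, 82.57], [7.8, 145.47], [-59.2, 239.2], [7.22, 106.19], [-163.78, 163.78]. Speed limits (degrees/s): [136.94, 136.94, 172.46, 172.46, 180, 180, 180].

## Interface

Orientations are given as a 3x3 rotation matrix whose columns are the frame's x, y, z axes.
In Python, from bench import r gives the robot as it stands. The module is installed in compiled form; this text tells all that it offers.
- The arm moves only by the tool jog_arm, never from a script. Its argument "commands" is a list of rows, each a list of 3 entries, a list of its own where there are three numbers: the shift along the tool's x, y, z in mm, then the turn, a rotation vector about the tool's x, y, z in rad, then the closure, from 0 (fully open) to 1 (shut). A call has 1 to 20 rows; each row is the pose to reach, as a shift and turn from the pose commanded when the call began, along the tool's axes at that moment; what a row does not reach only later rows make up. A row lasts 1/12 s, in which the tool goes at most 41.7 mm and 7.16 degrees, less where a joint would pass 70% of its speed; a pose out of reach is approached as far as the arm can. A call with a gripper value outside its range is refused whole. The fingers move at their own pace and stop on an object; "grip_force" is the grip in N (left out, the last holds). Time passes only in rows, so rows that repeat a pose let the fingers close. It gives the time, the measured TCP pose, the force, the opening and the grip force at its end, in the units of the state.
- r.get_obs(): the state, without advancing time (a new reading comes with each control period).
- r.grab_frame(name): name is "side" or "top" or "wrist"; returns a dict with "pixels" (384x512x3 uint8, red, green, blue), "z_map" (384x512 float32, m along the optical axis (not along the pixel's ray), 0 where there is no reading), "mtx" (3x3 intrinsics, pixels), "xyz" and "orientation" of the camera in the world. Camera axes: x right, y up, looking along -z (the intrinsics and any distortion apply to the point x, -y, -z); pixel columns grow to the right and rows downward; lengths in m; the calibration is good to about 2 mm. The wrist camera is an equidistant fisheye: a pixel r from the principal point sees the ray r / f radians off the axis. A picture is of the moment at which its call begins.
- r.finish_job(): hands the job in; it is judged then, once.
The state is a dict: "time_s": time; "q": joint angles; "dq": joint speeds; "joint_torque": joint torques, N m; "tool_pos": TCP position; "tool_rot": TCP orientation; "force": force on the tool from outside, world axes, zero at the start; "ft_torque": the same for the moment, N m; "grip_width": finger opening in m; "finger_force": force on a finger pad.
Only numpy, scipy, OpenCV 4.12 (cv2) and the standard library are available. Lean on these libraries where they do the work, as an engineer would, in place of code of your own. Each camera call takes 0.05 s, during which the arm holds its last target. There are 200 camera calls.

## Working session

There is one attempt and no reset: what is moved stays moved. The work goes in short steps, Python scripts to look and compute and a tool call to move; the robot and the scene stay as the last step left them, time stands still between calls to the robot, and variables do not carry over. Pictures are saved under pics/ and viewed, at most 14 in all, crops included, and the job is handed in when it is done.

Besides the shell and the picture viewer there is one more tool, called after "Request:" as name([rows], argument=value, ...), one row to a line, values as JSON. jog_arm: Moves the arm, as the interface text tells. Its arguments: {"type":"object","properties":{"commands":{"type":"array"},"grip_force":{"type":"number"}},"required":["commands"]}

```bash
mkdir -p pics; cat > h.py <<'E'
import numpy as np, cv2
from bench import r
def grab(n,save=None):
    f=r.grab_frame(n)
    if save: cv2.imwrite(f'pics/{save}.png',f['pixels'][:,:,::-1])
    return f
def rays(f,uv,wrist=False):
    uv=np.atleast_2d(np.float64(uv));K=f['mtx']
    x=(uv[:,0]-K[0,2])/K[0,0];y=(uv[:,1]-K[1,2])/K[1,1]
    if wrist:
        t=np.hypot(x,y);s=np.where(t>1e-9,np.sin(t)/np.maximum(t,1e-9),1);d=np.c_[x*s,-y*s,-np.cos(t)]
    else: d=np.c_[x,-y,-np.ones(len(x))]
    return np.array(f['xyz']),d@np.array(f['orientation']).T
def onplane(f,uv,z,wrist=False):
    o,d=rays(f,uv,wrist);return o+d*((z-o[2])/d[:,2])[:,None]
def cloud(f,wrist=False):
    h,w=f['z_map'].shape;u,v=np.meshgrid(np.arange(w),np.arange(h))
    o,d=rays(f,np.c_[u.ravel(),v.ravel()],wrist)
    R=np.array(f['orientation']);dep=-(d@R)[:,2]
    P=o+d*(f['z_map'].ravel()/dep)[:,None];P[f['z_map'].ravel()<=0]=np.nan
    return P.reshape(h,w,3)
E
python3 - <<'E'
from h import *
np.set_printoptions(precision=4,suppress=True)
a=grab('top');b=grab('side');w=grab('wrist')
for n,f in zip('tsw',(a,b,w)): print(n,f['mtx'].tolist(),f['xyz'],np.array(f['orientation']).tolist())
cv2.imwrite('pics/t0.png',cv2.resize(a['pixels'][:,:,::-1],(800,600)))
cv2.imwrite('pics/s0.png',cv2.resize(b['pixels'][:,:,::-1],(800,600)))
print(r.get_obs())
E
```

```text
t [[366.33968354249487, 0.0, 259.4307801385964], [0.0, 366.33968354249487, 190.14233060405158], [0.0, 0.0, 1.0]] [0.3098 0.0809 1.1455] [[0.0668567826327502, 0.9747200992489196, -0.2131921638714087], [-0.9977466107008668, 0.06410276015284085, -0.019812545917176648], [-0.0056454805756501825, 0.21403636200646792, 0.9768093797093198]]
s [[406.348568840854, 0.0, 261.0013142405106], [0.0, 406.348568840854, 194.22092796725624], [0.0, 0.0, 1.0]] [0.1922 0.9869 0.8402] [[-0.9284088352041268, 0.22606878879974712, -0.2948727478854767], [-0.3711985131486179, -0.5993340926654306, 0.7092321969603189], [-0.01639202706110136, 0.7679137634523298, 0.6403434651414095]]
w [[297.3186396354542, 0.0, 260.52735130663314], [0.0, 297.3186396354542, 196.17251138963294], [0.0, 0.0, 1.0]] [ 0.2544 -0.5767  0.3846] [[0.28612674073255284, 0.9177595907317535, 0.2754066481725663], [-0.958189876582371, 0.27462566904956204, 0.08032995900744729], [-0.0019101447129150208, -0.2868764115764167, 0.9579656965821957]]
{'time_s': 0.15, 'q': array([69.4892, 23.5881, -0.7285, 91.4901,  0.3211, 64.9911, -4.71  ]), 'dq': array([ 0.0147, -0.0166, -0.079 , -0.113 , -0.0342,  0.0086,  0.0068]), 'joint_torque': array([  0.0019, -58.8336,   0.6423, -29.1291,  -0.0539,   0.0158,
         0.0001]), 'tool_pos': array([ 0.1785, -0.5986,  0.222 ]), 'tool_rot': array([[ 0.9583,  0.2858, -0.0004],
       [ 0.2858, -0.9583,  0.0011],
       [-0.0001, -0.0012, -1.    ]]), 'force': array([ 0.6798,  0.489 , -0.1378]), 'ft_torque': array([-0.0255, -0.0392, -0.0242]), 'finger_force': 0.0, 'grip_width': 0.08745034879637838}
```

View pics/t0.png

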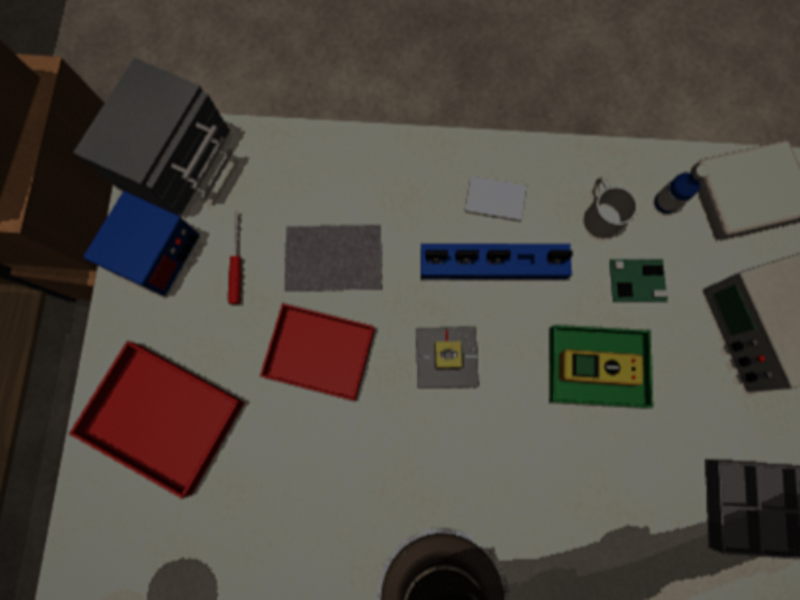

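View pics/s0.png

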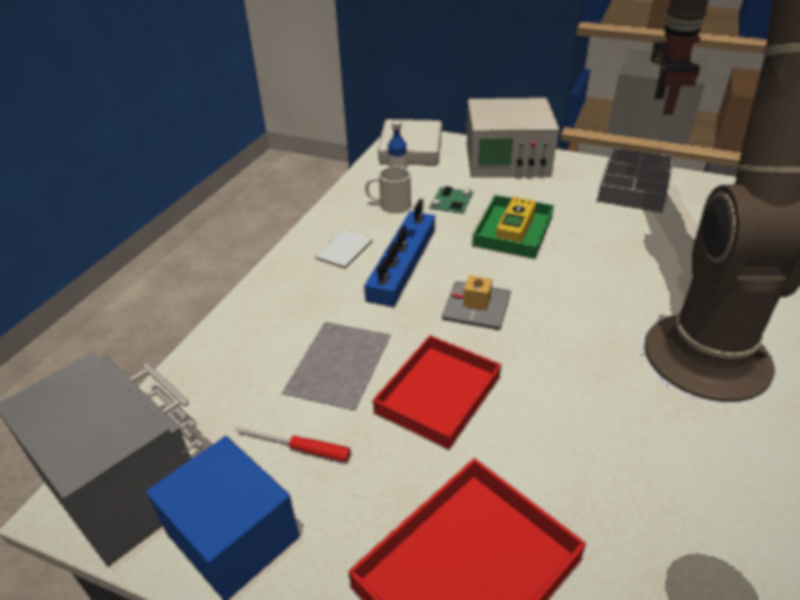

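Top view (800x600): the rack is at (495,262) with screws at x=437, 467, 498 and 560. Socket 4, at 525, is empty. The gauge is at (447,355), the green bin with the meter at (600,367), and the mat at (333,258). There are two red bins: A at (320,350), small, and B at (157,418), large. A looks like the 150x190 one. I'll measure both and check in a crop.

```bash
cat > m0.py <<'E'
from h import *
np.set_printoptions(precision=4,suppress=True)
def rect(xy):
    (c,s,a)=cv2.minAreaRect((np.float32(xy)*1000));
    # angle of long side in world, in (-90,90]
    p=cv2.boxPoints((c,s,a));e=max((p[1]-p[0],p[2]-p[1]),key=np.linalg.norm)
    return np.round(c,1),np.round(sorted(s),1),round(np.degrees(np.arctan2(e[1],e[0]))%180,1)
for n in('top','side'):
    f=grab(n);P=cloud(f);hsv=cv2.cvtColor(f['pixels'],cv2.COLOR_RGB2HSV)
    H,S,V=[hsv[...,i].astype(int) for i in range(3)]
    ws=(P[...,0]>0.25)&(P[...,0]<0.85)&(abs(P[...,1])<0.75)
    masks=dict(red=((H<6)|(H>174))&(S>150)&(V>60),green=(H>50)&(H<75)&(S>130),blue=(H>105)&(H<125)&(S>150),yellow=(H>18)&(H<32)&(S>140))
    masks['mat']=(S<60)&(V<130)&(P[...,2]<0.02)
    for k,m in masks.items():
        m=(m&ws).astype(np.uint8); m=cv2.morphologyEx(m,cv2.MORPH_OPEN,np.ones((3,3)) if k=='mat' else np.ones((2,2)))
        N,L,st,_=cv2.connectedComponentsWithStats(m)
        for i in range(1,N):
            if st[i,4]<60: continue
            Q=P[L==i];z=Q[:,2];hi=np.percentile(z,95)
            T=Q[z>hi-0.006]
            print(n,k,st[i,:2]+st[i,2:4]//2,st[i,4],'z95',round(hi,4),'zmed',np.median(z).round(4),'all',rect(Q[:,:2]),'top',rect(T[:,:2]))
    if n=='top':
        o=f['pixels'][:,:,::-1]
        cv2.imwrite('pics/cropA.png',np.hstack([cv2.resize(o[190:325,40:245],(410,270)),cv2.resize(o[150:250,260:380],(324,270))]))
E
python3 m0.py
```

```text
top red [150 180] 184 z95 nan zmed nan all (array([567.4, 450.2]), array([18.1, 95.9]), np.float32(4.9)) top (array([0., 0.]), array([0., 0.]), np.float32(0.0))
top red [205 227] 2700 z95 nan zmed nan all (array([434.7, 262.3]), array([145.3, 175.9]), np.float32(77.3)) top (array([0., 0.]), array([0., 0.]), np.float32(0.0))
top red [105 252] 3448 z95 nan zmed nan all (array([nan, nan]), array([0., 0.]), np.float32(nan)) top (array([0., 0.]), array([0., 0.]), np.float32(0.0))
top green [386 235] 1877 z95 nan zmed nan all (array([ 443.3, -285. ]), array([146.9, 188. ]), np.float32(93.0)) top (array([0., 0.]), array([0., 0.]), np.float32(0.0))
top green [375 235] 69 z95 nan zmed nan all (array([ 436.1, -246.5]), array([33.2, 33.7]), np.float32(0.2)) top (array([0., 0.]), array([0., 0.]), np.float32(0.0))
top blue [439 120] 217 z95 0.1305 zmed 0.1085 all (array([ 800.9, -454.4]), array([ 38.8, 100.2]), np.float32(108.6)) top (array([ 792.9, -424.9]), array([ 7.4, 20.6]), np.float32(50.7))
top blue [ 91 156] 2345 z95 nan zmed nan all (array([682.9, 597.1]), array([ 39.2, 205.6]), np.float
[... 3070 characters left out ...]
141] 380 z95 nan zmed nan all (array([ 436.5, -280.8]), array([ 56.7, 185.9]), np.float32(91.2)) top (array([0., 0.]), array([0., 0.]), np.float32(0.0))
side mat [331 111] 148 z95 0.019 zmed 0.0112 all (array([ 501. , -540.9]), array([ 18.4, 177.8]), np.float32(21.1)) top (array([ 503., -542.]), array([ 17.3, 174.6]), np.float32(20.1))
side mat [304 198] 435 z95 0.0159 zmed 0.0128 all (array([443.3,  20.6]), array([116.7, 119.1]), np.float32(95.2)) top (array([441.8,  20.3]), array([114. , 118.2]), np.float32(95.5))
side mat [ 86 348] 194 z95 0.0185 zmed 0.011 all (array([740.5, 695.3]), array([ 7.1, 78.6]), np.float32(68.9)) top (array([740.9, 696.5]), array([ 6.6, 74.2]), np.float32(69.8))
```

View pics/cropA.png

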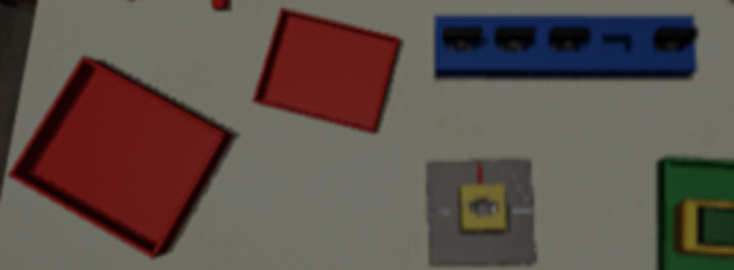

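The right crop shows the screw heads; socket 4 holds no screw, only a slot. Of the two red bins, A (top px 320,350) measures about 146x182 mm, which fits 150x190. B (157,418) is clearly larger, so A is the red bin. Next I move over the meter for a wrist view.

Request:
jog_arm([
  [[168,-112,0],[0,0,-0.67],0.2],
  [[168,-112,0],[0,0,-0.67],0.2],
  [[168,-112,0],[0,0,-0.67],0.2],
  [[168,-112,0],[0,0,-0.67],0.2],
  [[168,-112,0],[0,0,-0.67],0.2],
  [[336,-225,0],[0,0,-1.333],0.2],
  [[336,-225,0],[0,0,-1.333],0.2],
  [[336,-225,0],[0,0,-1.333],0.2],
  [[336,-225,0],[0,0,-1.333],0.2],
  [[336,-225,0],[0,0,-1.333],0.2],
  [[336,-225,0],[0,0,-1.333],0.2],
  [[336,-225,0],[0,0,-1.333],0.2],
  [[336,-225,0],[0,0,-1.333],0.2],
  [[336,-225,0],[0,0,-1.333],0.2],
  [[336,-225,0],[0,0,-1.333],0.2],
  [[336,-225,0],[0,0,-1.333],0.2],
])

```text
time_s: 1.58
tool_pos: [0.4355, -0.2884, 0.2226]
tool_rot: [[-0.048, 0.999, -0.0], [0.999, 0.048, -0.0], [-0.0, -0.0, -1.0]]
force: [0.4, 0.5, 0.4]
grip_width: 0.0704
finger_force: 0.0
```

```bash
cat >> h.py <<'E'
from scipy.spatial.transform import Rotation as Ro
np.set_printoptions(precision=4,suppress=True)
def down(yaw):
    c,s=np.cos(np.radians(yaw)),np.sin(np.radians(yaw));return np.array([[c,s,0],[s,-c,0],[0,0,-1.]])
def st():
    o=r.get_obs();R=o['tool_rot'];print('t',round(o['time_s'],2),'tcp',o['tool_pos']*1000,'yaw',np.degrees(np.arctan2(R[1,0],R[0,0])).round(2),'w',round(o['grip_width']*1000,1),'F',o['force'].round(1),'M',o['ft_torque'].round(2),'q7',o['q'][6].round(1));return o
def go(p,yaw,o=None,frm=None):
    "shift mm & turn in tool axes from measured pose (or frm=(p,yaw)) to p mm"
    if frm is None:
        o=o or r.get_obs();P,R=o['tool_pos']*1000,o['tool_rot']
    else: P,R=np.array(frm[0]),down(frm[1])
    print('shift',(R.T@(np.array(p)-P)).round(1),'turn',Ro.from_matrix(R.T@down(yaw)).as_rotvec().round(4))
def comps(f,mask,wrist,minA=60):
    N,L,s,_=cv2.connectedComponentsWithStats(mask.astype(np.uint8))
    return [(L==i) for i in range(1,N) if s[i,4]>=minA]
def rectz(f,m,z,wrist=True):
    v,u=np.nonzero(m);q=onplane(f,np.c_[u,v],z,wrist)[:,:2]*1000
    c,s,a=cv2.minAreaRect(np.float32(q));p=cv2.boxPoints((c,s,a));e=max((p[1]-p[0],p[2]-p[1]),key=np.linalg.norm)
    return np.round(c,1),np.round(sorted(s),1),np.degrees(np.arctan2(e[1],e[0])).round(1)%180
E
python3 - <<'E'
from h import *
st();f=grab('wrist','w1');P=cloud(f,True);hsv=cv2.cvtColor(f['pixels'],cv2.COLOR_RGB2HSV)
H,S,V=[hsv[...,i].astype(int) for i in range(3)]
for k,m in dict(yellow=(H>18)&(H<32)&(S>120),green=(H>50)&(H<75)&(S>130)).items():
    for c in comps(f,m,True,300):
        v,u=np.nonzero(c);print(k,u.mean(),v.mean(),c.sum(),'z',np.nanpercentile(P[c][:,2],[5,50,90]))
        for z in ((0.055,) if k=='yellow' else (0.036,0.005)): print(z,rectz(f,c,z))
E
```

```text
t 1.58 tcp [ 435.5308 -288.3999  222.5876] yaw 92.77 w 70.4 F [0.4 0.5 0.4] M [-0.03 -0.13  0.01] q7 24.0
yellow 262.79586101175266 176.05288707204906 3914 z [0.0525 0.0555 0.0566]
0.055 (array([ 438.4, -280.1]), array([ 56.9, 147.7]), np.float32(89.8))
yellow 428.427807486631 338.6417112299465 374 z [0.3277 0.3303 0.3323]
0.055 (array([ 748.1, -552.4]), array([ 35.9, 146.4]), np.float32(2.7))
green 268.16260781329277 166.57305936073058 11826 z [0.0046 0.0062 0.0361]
0.036 (array([ 443.4, -284.5]), array([148.9, 189. ]), np.float32(90.5))
0.005 (array([ 444.4, -291.1]), array([162.1, 205.7]), np.float32(90.5))
```

View pics/w1.png

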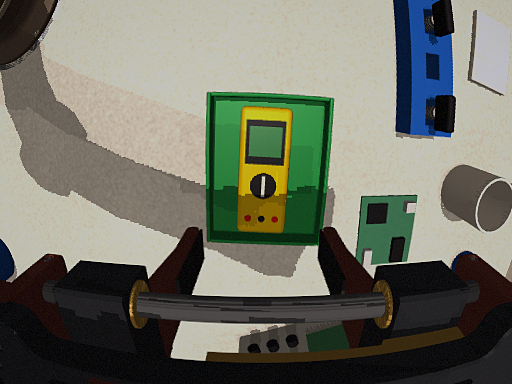

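The wrist view shows the meter face up in the green bin, centre px (263,176), at (438,-280) mm with its top at 55 mm. I can grasp it across world x.

Request:
jog_arm([
  [[7,3,140],[0,0,0.045],0.2],
  [[7,3,140],[0,0,0.045],0.2],
  [[7,3,140],[0,0,0.045],0.2],
  [[7,3,140],[0,0,0.045],0.2],
  [[7,3,175],[0,0,0.045],0.2],
  [[7,3,175],[0,0,0.045],0.2],
  [[7,3,201],[0,0,0.045],0.2],
  [[7,3,201],[0,0,0.045],0.2],
  [[7,3,201],[0,0,0.045],0.2],
  [[7,3,201],[0,0,0.045],0.2],
  [[7,3,201],[0,0,0.045],0.6],
  [[7,3,201],[0,0,0.045],0.6],
  [[7,3,201],[0,0,0.045],0.6],
  [[7,3,201],[0,0,0.045],0.6],
  [[7,3,201],[0,0,0.045],0.6],
  [[7,3,201],[0,0,0.045],0.6],
  [[7,3,201],[0,0,0.045],0.6],
], grip_force=35)

```text
time_s: 3.05
tool_pos: [0.4392, -0.2808, 0.023]
tool_rot: [[-0.006, 1.0, 0.001], [1.0, 0.006, -0.001], [-0.001, 0.001, -1.0]]
force: [-1.9, 0.6, 7.7]
grip_width: 0.0581
finger_force: 35.0
```

```bash
python3 - <<'E'
from h import *
st()
f=grab('top');P=cloud(f);g=cv2.cvtColor(f['pixels'],cv2.COLOR_RGB2HSV).astype(int)
# mat: darker than bench near (620,230)
B=(abs(P[...,0]-.63)<.13)&(abs(P[...,1]-.25)<.15)&(g[...,2]<105)
c=max(comps(f,B,False),key=lambda m:m.sum());print('top mat',rectz(f,c,.003,False))
f=grab('side');P=cloud(f);g=cv2.cvtColor(f['pixels'],cv2.COLOR_RGB2HSV).astype(int)
B=(abs(P[...,0]-.63)<.13)&(abs(P[...,1]-.25)<.15)&(g[...,2]<g[...,2][195:200,150:160].mean()*0.75)
c=max(comps(f,B,False),key=lambda m:m.sum());print('side mat',rectz(f,c,.003,False),np.nanmedian(P[c][:,2]))
E
```

```text
t 3.05 tcp [ 439.2089 -280.7679   23.0378] yaw 90.37 w 58.1 F [-1.9  0.6  7.7] M [ 0.    0.49 -0.12] q7 12.3
top mat (array([634.2, 260.4]), array([143.9, 202.4]), np.float32(94.9))
side mat (array([635.2, 264.7]), array([138.6, 198.8]), np.float32(94.8)) 0.0024378709301582924
```

Request:
jog_arm([
  [[0,0,-25],[0,0,0],0.6],
  [[0,0,-60],[0,0,0],0.6],
  [[0,0,-95],[0,0,0],0.6],
  [[0,0,-130],[0,0,0],0.6],
  [[20,7,-150],[0,0,-0.01],0.6],
  [[55,20,-150],[0,0,-0.02],0.6],
  [[90,33,-150],[0,0,-0.03],0.6],
  [[125,46,-150],[0,0,-0.04],0.6],
  [[160,59,-150],[0,0,-0.05],0.6],
  [[195,72,-150],[0,0,-0.06],0.6],
  [[230,85,-150],[0,0,-0.07],0.6],
  [[265,98,-150],[0,0,-0.07],0.6],
  [[300,110,-150],[0,0,-0.07],0.6],
  [[335,123,-150],[0,0,-0.07],0.6],
  [[370,136,-150],[0,0,-0.07],0.6],
  [[405,149,-150],[0,0,-0.07],0.6],
  [[440,162,-150],[0,0,-0.07],0.6],
  [[475,175,-150],[0,0,-0.07],0.6],
  [[510,187,-150],[0,0,-0.07],0.6],
  [[542,199,-150],[0,0,-0.07],0.6],
])

```text
time_s: 4.82
tool_pos: [0.6339, 0.2653, 0.1717]
tool_rot: [[-0.078, 0.997, -0.001], [0.997, 0.078, -0.0], [-0.0, -0.001, -1.0]]
force: [1.2, 0.4, -2.0]
grip_width: 0.0578
finger_force: 34.9
```

Request:
jog_arm([
  [[0,0,0],[0,0,0],0.6],
  [[0,0,0],[0,0,0],0.6],
  [[0,0,35],[0,0,0],0.6],
  [[0,0,70],[0,0,0],0.6],
  [[0,0,105],[0,0,0],0.6],
  [[0,0,125],[0,0,0],0.6],
  [[0,0,125],[0,0,0],0.6],
  [[0,0,125],[0,0,0],0.6],
])

```text
time_s: 5.48
tool_pos: [0.6336, 0.2614, 0.0461]
tool_rot: [[-0.076, 0.997, -0.002], [0.997, 0.076, -0.002], [-0.001, -0.002, -1.0]]
force: [-0.5, 0.4, -2.2]
grip_width: 0.0577
finger_force: 34.9
```

```bash
python3 - <<'E'
from h import *
o=st();go([635,262,22],94.7,o)
E
```

```text
t 5.48 tcp [633.6497 261.364   46.1052] yaw 94.34 w 57.7 F [-0.5  0.4 -2.2] M [ 0.02 -0.1   0.01] q7 -39.8
shift [ 0.6  1.4 24.1] turn [-0.0022  0.0014 -0.0063]
```

Request:
jog_arm([
  [[0,1,12],[0,0,0],0.6],
  [[0,1,20],[0,0,0],0.6],
  [[0,1,25],[0,0,0],0.6],
  [[0,1,25],[0,0,0],0.6],
  [[0,1,25],[0,0,0],0.6],
  [[0,1,25],[0,0,0],0.2],
  [[0,1,25],[0,0,0],0.2],
  [[0,1,25],[0,0,0],0.2],
  [[0,1,25],[0,0,0],0.2],
  [[0,1,25],[0,0,0],0.2],
  [[0,1,0],[0,0,0],0.2],
  [[0,1,-40],[0,0,0],0.2],
  [[0,1,-80],[0,0,0],0.2],
  [[0,1,-120],[0,0,0],0.2],
  [[0,1,-160],[0,0,0],0.2],
  [[0,1,-160],[0,0,0],0.2],
])

```text
time_s: 6.82
tool_pos: [0.6382, 0.2658, 0.2164]
tool_rot: [[-0.077, 0.997, 0.012], [0.997, 0.077, 0.006], [0.005, 0.012, -1.0]]
force: [0.9, 1.4, 0.6]
grip_width: 0.0706
finger_force: 0.0
```

```bash
python3 - <<'E'
from h import *
o=st();go([610,-40,205],93.5,o)
E
```

```text
t 6.82 tcp [638.1891 265.7678 216.3815] yaw 94.41 w 70.6 F [0.9 1.4 0.6] M [ 0.01 -0.13  0.  ] q7 -35.6
shift [-302.7  -51.7    9.3] turn [ 0.0121 -0.005   0.0158]
```

Request:
jog_arm([
  [[-160,-50,0],[0,0,0.01],0.4],
  [[-160,-50,0],[0,0,0.01],0.4],
  [[-160,-50,0],[0,0,0.01],0.4],
  [[-160,-50,0],[0,0,0.01],0.4],
  [[-316,-101,5],[0,0,0.016],0.4],
  [[-316,-101,5],[0,0,0.016],0.4],
  [[-316,-101,5],[0,0,0.016],0.4],
  [[-316,-101,5],[0,0,0.016],0.4],
  [[-316,-101,5],[0,0,0.016],0.4],
  [[-316,-101,5],[0,0,0.016],0.4],
  [[-316,-101,5],[0,0,0.016],0.4],
  [[-316,-101,5],[0,0,0.016],0.4],
  [[-316,-101,5],[0,0,0.016],0.4],
])

```text
time_s: 7.9
tool_pos: [0.5591, -0.0576, 0.2017]
tool_rot: [[-0.064, 0.998, 0.0], [0.998, 0.064, 0.001], [0.001, 0.0, -1.0]]
force: [-0.4, 1.0, -0.2]
grip_width: 0.0529
finger_force: 0.0
```

```bash
python3 - <<'E'
from h import *
st();f=grab('wrist','w2');t=grab('top')
cv2.imwrite('pics/t2.png',cv2.resize(t['pixels'][130:280,170:440,::-1],(800,444)))
P=cloud(f,True);hsv=cv2.cvtColor(f['pixels'],cv2.COLOR_RGB2HSV)
H,S,V=[hsv[...,i].astype(int) for i in range(3)]
near=(abs(P[...,0]-.636)<.06)&(abs(P[...,1]+.067)<.18)
for k,m in dict(blue=(H>105)&(H<125)&(S>150)&(P[...,2]>.042)&near,head=(V<60)&(P[...,2]>.075)&near,nut=(H>15)&(H<35)&(S>90)&(P[...,2]>.055)&(P[...,2]<.08),base=(P[...,2]>.01)&(P[...,2]<.018)&(abs(P[...,0]-.443)<.09)&(abs(P[...,1]-.02)<.09)).items():
    for c in comps(f,m,True,60):
        v,u=np.nonzero(c);z=np.nanmedian(P[c][:,2]);print(k,u.mean().round(1),v.mean().round(1),c.sum(),'z',z.round(4),rectz(f,c,z))
E
```

```text
t 7.9 tcp [559.0549 -57.5663 201.7214] yaw 93.66 w 52.9 F [-0.4  1.  -0.2] M [ 0.03 -0.08 -0.02] q7 -6.5
blue 329.1 161.9 7596 z 0.0456 (array([639.8, -62.7]), array([ 66. , 283.5]), np.float32(93.6))
head 344.6 88.6 598 z 0.0889 (array([631.2,  48.8]), array([14.8, 42.6]), np.float32(94.2))
head 342.7 147.9 630 z 0.0889 (array([634.8,  -8.8]), array([14.5, 42.7]), np.float32(94.7))
head 338.8 208.0 550 z 0.089 (array([638.8, -69.3]), array([14.3, 46.8]), np.float32(94.6))
head 416.2 320.3 21319 z 0.3063 (array([626.4, -40.4]), array([ 53.1, 136.9]), np.float32(164.1))
head 342.2 306.9 66 z 0.2996 (array([580.8, -29.5]), array([1.2, 9.9]), np.float32(3.3))
nut 155.3 112.5 1541 z 0.0617 (array([443.7,  14.6]), array([48.2, 50.1]), np.float32(4.8))
base 174.6 111.5 6520 z 0.0147 (array([443.6,  14.6]), array([119.5, 120.5]), np.float32(5.0))
base 159.1 112.3 98 z 0.0149 (array([433.7,  13.4]), array([12.5, 16.4]), np.float32(122.6))
```

View pics/w2.png

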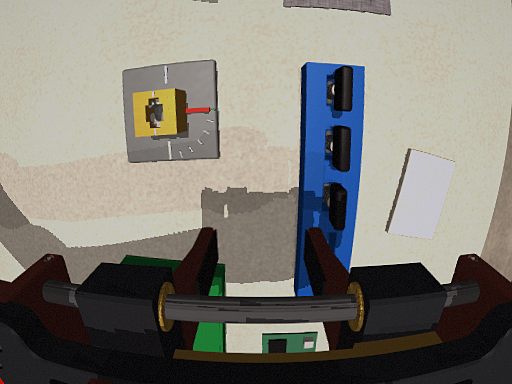

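View pics/t2.png

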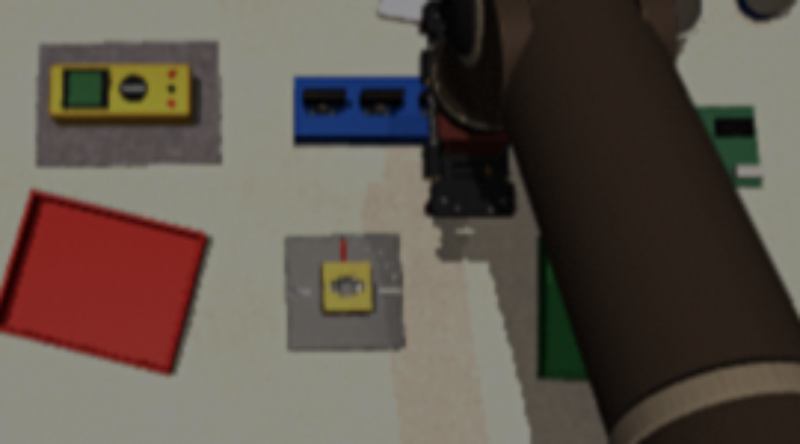

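The wrist view shows the gauge at px (160,112) with its pointer at the tick, and heads 1 to 3 at px (343,88), (341,148) and (337,208). The top view shows the meter on the mat at px (121,92). Before gripping, I take close views of the screws and the nut from matching offsets.

Request:
jog_arm([
  [[30,75,0],[0,0,-0.006],0.4],
  [[30,75,0],[0,0,-0.006],0.4],
  [[30,75,0],[0,0,-0.006],0.4],
  [[30,75,0],[0,0,-0.006],0.4],
  [[30,75,0],[0,0,-0.006],0.4],
  [[30,75,0],[0,0,-0.006],0.4],
])

```text
time_s: 8.5
tool_pos: [0.631, -0.0253, 0.2015]
tool_rot: [[-0.067, 0.998, -0.001], [0.998, 0.067, -0.001], [-0.001, -0.001, -1.0]]
force: [-0.0, -0.4, 0.1]
grip_width: 0.0528
finger_force: 0.0
```

```bash
cat > v.py <<'E'
from h import *
import sys
def heads(f,zlo=.084,cy=None):
    P=cloud(f,True);V=f['pixels'].max(2).astype(int)
    near=(abs(P[...,0]-.636)<.06)&(abs(P[...,1]+.067)<.18)
    for c in comps(f,(V<75)&(P[...,2]>zlo)&(P[...,2]<.1)&near,True,60):
        v,u=np.nonzero(c);z=np.nanmedian(P[c][:,2]);print('head',u.mean().round(1),v.mean().round(1),'z',z.round(4),rectz(f,c,z),'ptsmean',np.nanmean(P[c][:,:2],0)*1000)
def gauge(f):
    P=cloud(f,True);hsv=cv2.cvtColor(f['pixels'],cv2.COLOR_RGB2HSV);H,S,V=[hsv[...,i].astype(int) for i in range(3)]
    near=(abs(P[...,0]-.4436)<.1)&(abs(P[...,1]-.015)<.1)
    for k,m in dict(nut=(H>15)&(H<35)&(S>90)&near&(P[...,2]>.059)&(P[...,2]<.08),base=near&(P[...,2]>.011)&(P[...,2]<.018)).items():
        for c in comps(f,m,True,600):
            z=np.nanmedian(P[c][:,2]);print(k,c.sum(),'z',z.round(4),rectz(f,c,z))
    m=near&((H<8)|(H>172))&(S>150)&(P[...,2]<.075)
    c=comps(f,m,True,15)
    for k in c:
        q=P[k][:,:2];d=np.nanmean(q,0)-np.array([.4436,.0146]);print('pointer',np.degrees(np.arctan2(d[1],d[0])).round(1),k.sum())
E
python3 - <<'E'
from v import *
st();f=grab('wrist');heads(f)
E
```

```text
t 8.5 tcp [631.0416 -25.3044 201.5135] yaw 93.84 w 52.8 F [-0.  -0.4  0.1] M [-0.02 -0.09 -0.02] q7 -10.7
head 268.4 114.8 z 0.0892 (array([633.6,  49. ]), array([11.9, 41.8]), np.float32(93.9)) ptsmean [633.5245  48.7793]
head 267.8 176.2 z 0.0894 (array([637.2,  -9.1]), array([11.6, 42.9]), np.float32(94.5)) ptsmean [637.1828  -9.1213]
head 267.4 235.1 z 0.0893 (array([641.3, -70.2]), array([11.9, 44.6]), np.float32(95.5)) ptsmean [641.357  -69.9795]
head 265.1 330.2 z 0.0892 (array([ 649. , -198.7]), array([10.8, 22.2]), np.float32(93.9)) ptsmean [ 648.5716 -198.0796]
```

Request:
jog_arm([
  [[-23,-189,0],[0,0,0],0.4],
  [[-23,-189,0],[0,0,0],0.4],
  [[-23,-189,0],[0,0,0],0.4],
  [[-23,-189,0],[0,0,0],0.4],
  [[-23,-189,0],[0,0,0],0.4],
  [[-23,-189,0],[0,0,0],0.4],
  [[-23,-189,0],[0,0,0],0.4],
  [[-23,-189,0],[0,0,0],0.4],
])

```text
time_s: 9.22
tool_pos: [0.4456, -0.061, 0.2024]
tool_rot: [[-0.066, 0.998, 0.002], [0.998, 0.066, -0.001], [-0.001, 0.002, -1.0]]
force: [1.0, 0.8, 0.7]
grip_width: 0.0524
finger_force: 0.0
```

```bash
python3 - <<'E'
from v import *
o=st();f=grab('wrist');gauge(f);go([631,48,205],94,o)
E
```

```text
t 9.22 tcp [445.5548 -61.0258 202.4251] yaw 93.78 w 52.4 F [1.  0.8 0.7] M [-0.01 -0.12 -0.  ] q7 -1.2
nut 1668 z 0.0617 (array([442.8,  14.3]), array([48., 48.]), np.float32(95.0))
base 7679 z 0.0147 (array([442.3,  14.5]), array([119.1, 119.4]), np.float32(4.9))
pointer 5.4 86
shift [ 96.5 192.2  -2.3] turn [ 0.0021  0.0009 -0.0038]
```

Request:
jog_arm([
  [[97,195,0],[0,0,0],0.4],
  [[97,195,0],[0,0,0],0.4],
  [[97,195,0],[0,0,0],0.4],
  [[97,195,0],[0,0,0],0.4],
  [[97,195,0],[0,0,0],0.4],
  [[97,195,0],[0,0,0],0.4],
  [[97,195,35],[0,0,0],0.4],
  [[97,195,70],[0,0,0],0.4],
  [[97,195,92],[0,0,0],0.4],
  [[97,195,92],[0,0,0],0.4],
  [[97,195,92],[0,0,0],0.4],
  [[97,195,92],[0,0,0],0.4],
])

```text
time_s: 10.27
tool_pos: [0.6339, 0.0498, 0.1109]
tool_rot: [[-0.067, 0.998, 0.002], [0.998, 0.067, 0.001], [0.001, 0.002, -1.0]]
force: [-0.9, -0.1, 0.4]
grip_width: 0.0527
finger_force: 0.0
```

```bash
python3 - <<'E'
from v import *
o=st();go([633.5,48.8,54],93.8,o)
E
```

```text
t 10.27 tcp [633.8968  49.8225 110.8807] yaw 93.85 w 52.7 F [-0.9 -0.1  0.4] M [-0.   -0.12  0.01] q7 -21.2
shift [-1.  -0.6 56.9] turn [ 0.0016 -0.0006  0.0008]
```

Request:
jog_arm([
  [[-1,0,30],[0,0,0],0.4],
  [[-1,0,50],[0,0,0],0.4],
  [[-1,0,57],[0,0,0],0.4],
  [[-1,0,57],[0,0,0],0.4],
  [[-1,0,57],[0,0,0],0.4],
  [[-1,0,57],[0,0,0],1],
  [[-1,0,57],[0,0,0],1],
  [[-1,0,57],[0,0,0],1],
  [[-1,0,57],[0,0,0],1],
  [[-1,0,57],[0,0,0],1],
  [[-1,0,57],[0,0,0],1],
  [[-1,0,57],[0,0,0],1],
  [[-1,0,57],[0,0,0],1],
], grip_force=40)

```text
time_s: 11.35
tool_pos: [0.633, 0.0483, 0.0528]
tool_rot: [[-0.067, 0.998, 0.0], [0.998, 0.067, 0.0], [0.0, 0.0, -1.0]]
force: [-0.2, -0.0, 1.8]
grip_width: 0.0142
finger_force: 40.0
```

```bash
python3 - <<'E'
from v import *
o=st();go([633.5,48.8,154],93.8,o);go([442.5,14.4,115],94.95,frm=([633.5,48.8,154],93.8))
E
```

```text
t 11.35 tcp [633.0042  48.2597  52.8211] yaw 93.84 w 14.2 F [-0.2 -0.   1.8] M [-0.1  -0.05 -0.02] q7 -23.1
shift [   0.5    0.6 -101.2] turn [ 0.0003 -0.      0.0007]
shift [ -21.7 -192.9   39. ] turn [ 0.      0.     -0.0201]
```

Request:
jog_arm([
  [[0,0,-20],[0,0,0],1],
  [[0,0,-45],[0,0,0],1],
  [[0,0,-80],[0,0,0],1],
  [[0,0,-100],[0,0,0],1],
  [[-4,-35,-100],[0,0,-0.02],1],
  [[-8,-75,-100],[0,0,-0.02],1],
  [[-12,-115,-100],[0,0,-0.02],1],
  [[-17,-155,-100],[0,0,-0.02],1],
  [[-22,-192,-100],[0,0,-0.02],1],
  [[-22,-192,-100],[0,0,-0.02],1],
  [[-22,-192,-80],[0,0,-0.02],1],
  [[-22,-192,-65],[0,0,-0.02],1],
  [[-22,-192,-65],[0,0,-0.02],1],
  [[-22,-192,-65],[0,0,-0.02],1],
])

```text
time_s: 12.52
tool_pos: [0.4424, 0.0136, 0.1174]
tool_rot: [[-0.087, 0.996, -0.002], [0.996, 0.087, 0.0], [0.0, -0.002, -1.0]]
force: [-0.2, 0.5, -1.0]
grip_width: 0.0141
finger_force: 40.0
```

```bash
python3 - <<'E'
from v import *
o=st();go([442.5,13.9,82],94.95,o);f=grab('wrist')
cv2.imwrite('pics/w3.png',cv2.resize(f['pixels'][100:340,140:400,::-1],(650,600)))
E
```

```text
t 12.52 tcp [442.3588  13.5574 117.379 ] yaw 95.01 w 14.1 F [-0.2  0.5 -1. ] M [-0.02 -0.06  0.03] q7 -16.4
shift [ 0.3  0.2 35.4] turn [-0.0017 -0.0004  0.001 ]
```

View pics/w3.png

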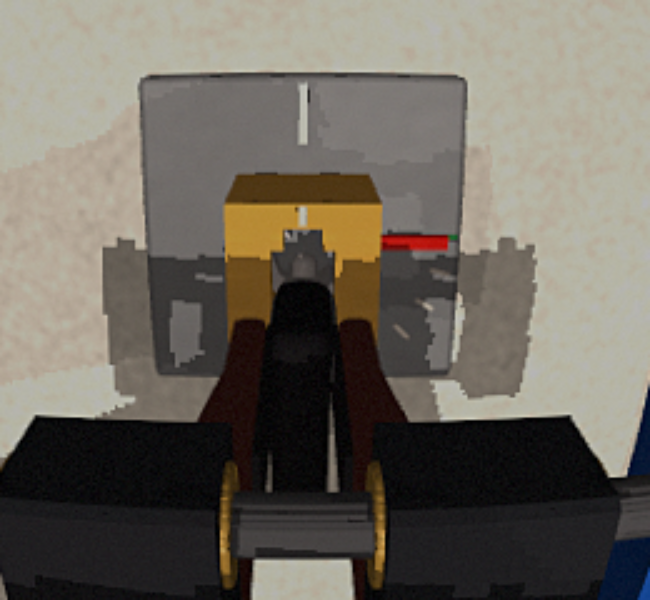

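The crop shows the head over the slot at about px (302,260), in line with the white mark at (302,215). The pointer sits at the green tick.

Request:
jog_arm([
  [[0,0,8],[0,0,0],1],
  [[0,0,14],[0,0,0],1],
  [[0,0,18],[0,0,0],1],
  [[0,0,21],[0,0,0],1],
  [[0,0,21],[0,0,0],1],
])

```text
time_s: 12.98
tool_pos: [0.4423, 0.0134, 0.096]
tool_rot: [[-0.087, 0.996, -0.001], [0.996, 0.087, 0.0], [0.0, -0.001, -1.0]]
force: [-0.3, 0.2, -1.5]
grip_width: 0.014
finger_force: 40.0
```

```bash
python3 - <<'E'
from v import *
o=st();go([442.5,13.9,82],94.95,o)
E
```

```text
t 12.98 tcp [442.3192  13.4309  95.9664] yaw 94.99 w 14.0 F [-0.3  0.2 -1.5] M [-0.02 -0.08 -0.04] q7 -18.3
shift [ 0.4  0.2 14. ] turn [-0.0012 -0.0002  0.0008]
```

Request:
jog_arm([
  [[0,0,5],[0,0,0],1],
  [[0,0,9],[0,0,0],1],
  [[0,0,12],[0,0,0],1],
  [[0,0,13.5],[0,0,0],1],
  [[0,0,13.5],[0,0,0],1],
])

```text
time_s: 13.4
tool_pos: [0.4425, 0.0134, 0.0827]
tool_rot: [[-0.087, 0.996, -0.001], [0.996, 0.087, 0.0], [0.0, -0.001, -1.0]]
force: [-0.4, -0.3, -0.4]
grip_width: 0.0147
finger_force: 40.0
```

```bash
python3 - <<'E'
from v import *
o=st()
E
```

```text
t 13.4 tcp [442.4904  13.4152  82.7491] yaw 94.99 w 14.7 F [-0.4 -0.3 -0.4] M [-0.02 -0.07 -0.02] q7 -19.5
```

Request:
jog_arm([
  [[0,0,0],[0,0,0.1],1],
  [[0,0,0],[0,0,0.2],1],
  [[0,0,0.2],[0,0,0.3],1],
  [[0,0,0.8],[0,0,0.4],1],
  [[0,0,1.4],[0,0,0.5],1],
  [[0,0,2],[0,0,0.6],1],
  [[0,0,2.5],[0,0,0.7],1],
  [[0,0,2.5],[0,0,0.7],1],
  [[0,0,2.5],[0,0,0.7],1],
])

```text
time_s: 14.15
tool_pos: [0.4428, 0.0136, 0.0808]
tool_rot: [[0.573, 0.82, 0.0], [0.82, -0.573, -0.0], [-0.0, 0.0, -1.0]]
force: [-0.9, 0.7, -1.1]
grip_width: 0.0143
finger_force: 40.0
```

```bash
python3 - <<'E'
from v import *
o=st();f=grab('wrist');gauge(f)
cv2.imwrite('pics/w4.png',cv2.resize(f['pixels'][100:340,140:400,::-1],(650,600)))
E
```

```text
t 14.15 tcp [442.763   13.6351  80.7826] yaw 55.07 w 14.3 F [-0.9  0.7 -1.1] M [ 0.07  0.08 -0.04] q7 -54.9
nut 2283 z 0.0617 (array([443.2,  15. ]), array([48.5, 48.7]), np.float32(4.6))
base 11877 z 0.0147 (array([443.2,  15.3]), array([119.2, 119.4]), np.float32(95.0))
pointer 5.5 278
```

View pics/w4.png

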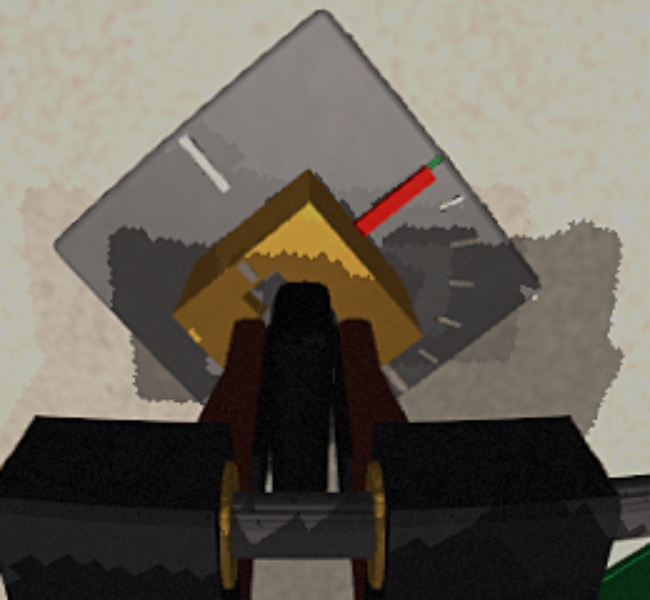

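The pointer still sits on the green tick, crop px (435,165), after 40 degrees. Screw 1 has turned freely so far, so I'll complete the quarter turn.

Request:
jog_arm([
  [[0,0,2],[0,0,0.05],1],
  [[0,0,2.8],[0,0,0.15],1],
  [[0,0,3.4],[0,0,0.25],1],
  [[0,0,4],[0,0,0.35],1],
  [[0,0,4.6],[0,0,0.45],1],
  [[0,0,5.2],[0,0,0.55],1],
  [[0,0,5.9],[0,0,0.65],1],
  [[0,0,6.5],[0,0,0.75],1],
  [[0,0,6.8],[0,0,0.85],1],
  [[0,0,6.8],[0,0,0.88],1],
  [[0,0,6.8],[0,0,0.88],1],
  [[0,0,6.8],[0,0,0.88],1],
])

```text
time_s: 15.2
tool_pos: [0.4428, 0.0136, 0.0739]
tool_rot: [[0.997, 0.081, 0.0], [0.081, -0.997, 0.0], [0.0, -0.0, -1.0]]
force: [0.6, 0.2, -0.7]
grip_width: 0.0141
finger_force: 40.0
```

```bash
python3 - <<'E'
from v import *
o=st();f=grab('wrist');gauge(f);go([442.5,13.6,82],94.95,o)
E
```

```text
t 15.2 tcp [442.7872  13.5789  73.8655] yaw 4.66 w 14.1 F [ 0.6  0.2 -0.7] M [ 0.19 -0.05 -0.03] q7 -100.0
nut 2082 z 0.0618 (array([447.5,  15. ]), array([40.9, 48.4]), np.float32(96.2))
base 12824 z 0.0147 (array([446.8,  14.9]), array([113.2, 119. ]), np.float32(95.0))
pointer 5.3 271
shift [-0.3 -0.  -8.1] turn [-0.     -0.0001 -1.5759]
```

Request:
jog_arm([
  [[0,0,0],[0,0,-0.11],1],
  [[0,0,-0.8],[0,0,-0.22],1],
  [[0,0,-1.5],[0,0,-0.33],1],
  [[0,0,-2.3],[0,0,-0.44],1],
  [[0,0,-3],[0,0,-0.55],1],
  [[0,0,-3.7],[0,0,-0.66],1],
  [[0,0,-4.4],[0,0,-0.77],1],
  [[0,0,-5.1],[0,0,-0.88],1],
  [[0,0,-5.8],[0,0,-0.99],1],
  [[0,0,-6.6],[0,0,-1.1],1],
  [[0,0,-7.3],[0,0,-1.21],1],
  [[0,0,-8],[0,0,-1.32],1],
  [[0,0,-8],[0,0,-1.43],1],
  [[0,0,-8],[0,0,-1.54],1],
  [[0,0,-8],[0,0,-1.576],1],
  [[0,0,-8],[0,0,-1.576],1],
  [[0,0,-8],[0,0,-1.576],1],
])

```text
time_s: 16.67
tool_pos: [0.4427, 0.0131, 0.0818]
tool_rot: [[-0.082, 0.997, -0.0], [0.997, 0.082, 0.0], [0.0, -0.0, -1.0]]
force: [-0.1, -1.3, -0.7]
grip_width: 0.0144
finger_force: 40.0
```

Request:
jog_arm([
  [[0,0,-5],[0,0,0],1],
  [[0,0,-15],[0,0,0],1],
  [[0,0,-35],[0,0,0],1],
  [[0,0,-70],[0,0,0],1],
  [[0,0,-70],[0,0,0],1],
])

```text
time_s: 17.08
tool_pos: [0.4457, 0.0144, 0.1573]
tool_rot: [[-0.083, 0.996, 0.007], [0.997, 0.083, -0.0], [-0.001, 0.007, -1.0]]
force: [1.3, 0.6, -0.9]
grip_width: 0.0143
finger_force: 40.0
```

```bash
python3 - <<'E'
from v import *
o=st();f=grab('wrist');gauge(f)
# target: tip at (x,y) in green bin, tilt about tool y
for dx in(-40,0,40):
  for th in(35,-35):
    R0=o['tool_rot'];R=down(94)@Ro.from_rotvec([0,np.radians(th),0]).as_matrix()
    print(dx,th,'tooldir',R[:,2],'hover shift',R0.T@(np.array([443+dx,-284,150])-o['tool_pos']*1000),Ro.from_matrix(R0.T@R).as_rotvec())
E
```

```text
t 17.08 tcp [445.6788  14.3836 157.3209] yaw 94.78 w 14.3 F [ 1.3  0.6 -0.9] M [-0.03 -0.2  -0.06] q7 -13.8
nut 1863 z 0.0617 (array([442.4,  14.6]), array([47.8, 48.6]), np.float32(96.2))
base 8014 z 0.0147 (array([442.7,  15.5]), array([118.9, 119.7]), np.float32(5.2))
pointer 6.7 129
-40 35 tooldir [-0.04    0.5722 -0.8192] hover shift [-293.7831  -67.4557    7.0047] [0.0031 0.6114 0.0155]
-40 -35 tooldir [ 0.04   -0.5722 -0.8192] hover shift [-293.7831  -67.4557    7.0047] [ 0.0114 -0.6103  0.0109]
0 35 tooldir [-0.04    0.5722 -0.8192] hover shift [-297.1173  -27.596     7.3041] [0.0031 0.6114 0.0155]
0 -35 tooldir [ 0.04   -0.5722 -0.8192] hover shift [-297.1173  -27.596     7.3041] [ 0.0114 -0.6103  0.0109]
40 35 tooldir [-0.04    0.5722 -0.8192] hover shift [-300.4514   12.2636    7.6035] [0.0031 0.6114 0.0155]
40 -35 tooldir [ 0.04   -0.5722 -0.8192] hover shift [-300.4514   12.2636    7.6035] [ 0.0114 -0.6103  0.0109]
```

Request:
jog_arm([
  [[-40,-9,0],[0,0.08,0],1],
  [[-80,-18,0],[0,0.16,0],1],
  [[-120,-27,0],[0,0.25,0.01],1],
  [[-160,-36,0],[0,0.35,0.015],1],
  [[-200,-45,0],[0,0.45,0.015],1],
  [[-240,-54,0],[0,0.54,0.015],1],
  [[-283,-62,0],[0,0.61,0.015],1],
  [[-283,-62,10],[0,0.61,0.015],1],
  [[-283,-62,40],[0,0.61,0.015],1],
  [[-283,-62,70],[0,0.61,0.015],1],
  [[-283,-62,96],[0,0.61,0.015],1],
  [[-283,-62,96],[0,0.61,0.015],1],
  [[-283,-62,96],[0,0.61,0.015],1],
])

```text
time_s: 18.22
tool_pos: [0.4038, -0.2729, 0.0553]
tool_rot: [[-0.053, 0.998, -0.045], [0.816, 0.069, 0.573], [0.575, -0.006, -0.818]]
force: [0.3, -0.5, 0.2]
grip_width: 0.0143
finger_force: 40.0
```

```bash
python3 - <<'E'
from v import *
o=st();print(o['tool_pos']*1000+43*o['tool_rot'][:,2],o['q'])
E
```

```text
t 18.22 tcp [ 403.8077 -272.9345   55.2807] yaw 93.7 w 14.3 F [ 0.3 -0.5  0.2] M [-0.62 -0.13 -0.02] q7 45.8
[ 401.8806 -248.2778   20.105 ] [ 64.0534  43.2949 -28.5568  98.2556  -6.4145  67.2428  45.7828]
```

Request:
jog_arm([
  [[0,0,0],[0,0,0],0.5],
  [[0,0,0],[0,0,0],0.5],
  [[0,0,0],[0,0,0],0.5],
  [[0,0,0],[0,0,0],0.5],
  [[0,0,0],[0,0,0],0.5],
  [[0,0,-30],[0,0,0],0.5],
  [[0,0,-60],[0,0,0],0.5],
  [[0,0,-100],[0,0,0],0.5],
  [[0,0,-130],[0,0,0],0.5],
  [[0,0,-130],[0,-0.1,0],0.5],
  [[0,0,-130],[0,-0.2,0],0.5],
  [[0,0,-130],[0,-0.3,0],0.5],
  [[0,0,-130],[0,-0.4,0],0.5],
  [[0,0,-130],[0,-0.5,0],0.5],
  [[0,0,-130],[0,-0.61,0],0.5],
  [[0,0,-130],[0,-0.61,0],0.5],
  [[0,0,-130],[0,-0.61,0],0.5],
])

```text
time_s: 19.63
tool_pos: [0.4104, -0.3466, 0.1636]
tool_rot: [[-0.072, 0.997, -0.004], [0.997, 0.072, -0.001], [-0.0, -0.004, -1.0]]
force: [0.6, 0.1, 0.2]
grip_width: 0.0437
finger_force: 0.0
```

```bash
python3 - <<'E'
from v import *
o=st();f=grab('wrist','w5');go([637.2,-9.4,150],93.7,o)
E
```

```text
t 19.63 tcp [ 410.4075 -346.5994  163.5906] yaw 94.13 w 43.7 F [0.6 0.1 0.2] M [-0.08 -0.04  0.01] q7 29.4
shift [320.  250.5  12.5] turn [-0.0041  0.0004  0.0075]
```

View pics/w5.png

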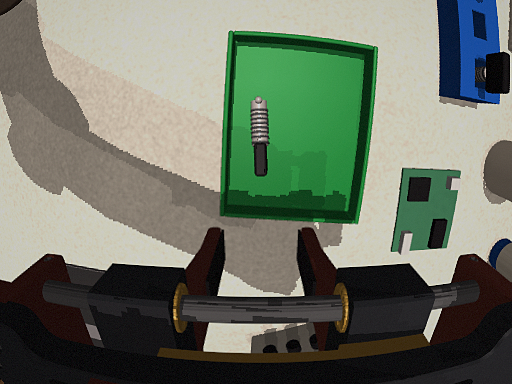

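Screw 1 lies in the green bin at px (260,137). Next is screw 2.

Request:
jog_arm([
  [[160,125,10],[0,0,0.007],0.5],
  [[160,125,10],[0,0,0.007],0.5],
  [[160,125,10],[0,0,0.007],0.5],
  [[160,125,10],[0,0,0.007],0.5],
  [[160,125,10],[0,0,0.007],0.5],
  [[320,250,13],[0,0,0.007],0.5],
  [[320,250,13],[0,0,0.007],0.5],
  [[320,250,13],[0,0,0.007],0.5],
  [[320,250,13],[0,0,0.007],0.5],
  [[320,250,13],[0,0,0.007],0.5],
  [[320,250,30],[0,0,0.007],0.5],
  [[320,250,53],[0,0,0.007],0.5],
  [[320,250,53],[0,0,0.007],0.5],
  [[320,250,53],[0,0,0.007],0.5],
  [[320,250,53],[0,0,0.007],0.5],
  [[320,250,53],[0,0,0.007],0.5],
])

```text
time_s: 21.02
tool_pos: [0.638, -0.0127, 0.1094]
tool_rot: [[-0.06, 0.998, -0.003], [0.998, 0.06, -0.0], [0.0, -0.003, -1.0]]
force: [0.4, 0.3, 0.9]
grip_width: 0.0437
finger_force: 0.0
```

```bash
python3 - <<'E'
from v import *
o=st();go([637.2,-9.4,53.3],93.7,o)
E
```

```text
t 21.02 tcp [637.9585 -12.6844 109.4252] yaw 93.44 w 43.7 F [0.4 0.3 0.9] M [-0.06 -0.07 -0.08] q7 -14.4
shift [ 3.3 -0.4 56.1] turn [-0.0033 -0.0001 -0.0046]
```

Request:
jog_arm([
  [[3,0,20],[0,0,-0.005],0.5],
  [[3,0,45],[0,0,-0.005],0.5],
  [[3,0,56],[0,0,-0.005],0.5],
  [[3,0,56],[0,0,-0.005],0.5],
  [[3,0,56],[0,0,-0.005],0.5],
  [[3,0,56],[0,0,-0.005],1],
  [[3,0,56],[0,0,-0.005],1],
  [[3,0,56],[0,0,-0.005],1],
  [[3,0,56],[0,0,-0.005],1],
  [[3,0,56],[0,0,-0.005],1],
  [[3,0,56],[0,0,-0.005],1],
  [[3,0,56],[0,0,-0.005],1],
], grip_force=40)

```text
time_s: 22.02
tool_pos: [0.6371, -0.0086, 0.0528]
tool_rot: [[-0.067, 0.998, -0.004], [0.998, 0.067, -0.0], [-0.0, -0.004, -1.0]]
force: [-1.3, -0.2, 4.0]
grip_width: 0.0141
finger_force: 40.0
```

Request:
jog_arm([
  [[0,0,-20],[0,0,0],1],
  [[0,0,-45],[0,0,0],1],
  [[0,0,-80],[0,0,0],1],
  [[0,0,-100],[0,0,0],1],
  [[7,-35,-100],[0,0,-0.02],1],
  [[14,-75,-100],[0,0,-0.022],1],
  [[22,-115,-100],[0,0,-0.022],1],
  [[30,-155,-100],[0,0,-0.022],1],
  [[36,-193,-100],[0,0,-0.022],1],
  [[36,-193,-100],[0,0,-0.022],1],
  [[36,-193,-80],[0,0,-0.022],1],
  [[36,-193,-65],[0,0,-0.022],1],
  [[36,-193,-65],[0,0,-0.022],1],
  [[36,-193,-65],[0,0,-0.022],1],
  [[36,-193,-65],[0,0,-0.022],1],
])

```text
time_s: 23.27
tool_pos: [0.4425, 0.0146, 0.1186]
tool_rot: [[-0.089, 0.996, -0.004], [0.996, 0.089, -0.0], [0.0, -0.004, -1.0]]
force: [0.3, -0.5, -0.3]
grip_width: 0.0143
finger_force: 40.0
```

```bash
python3 - <<'E'
from v import *
o=st();go([442.5,14.2,82],94.95,o)
E
```

```text
t 23.27 tcp [442.4751  14.6492 118.6346] yaw 95.11 w 14.3 F [ 0.3 -0.5 -0.3] M [-0.02 -0.12 -0.01] q7 -15.3
shift [-0.5  0.1 36.6] turn [-0.0042 -0.0003  0.0028]
```

Request:
jog_arm([
  [[0,0,8],[-0.004,0,0.003],1],
  [[0,0,14],[-0.004,0,0.003],1],
  [[0,0,19],[-0.004,0,0.003],1],
  [[0,0,22.5],[-0.004,0,0.003],1],
  [[0,0,22.5],[-0.004,0,0.003],1],
])

```text
time_s: 23.68
tool_pos: [0.4414, 0.0144, 0.0948]
tool_rot: [[-0.086, 0.996, -0.002], [0.996, 0.086, 0.0], [0.0, -0.002, -1.0]]
force: [0.0, -0.3, -1.1]
grip_width: 0.0139
finger_force: 40.0
```

Request:
jog_arm([
  [[0,0.8,5],[0,0,0],1],
  [[0,0.8,9],[0,0,0],1],
  [[0,0.8,11.5],[0,0,0],1],
  [[0,0.8,12.8],[0,0,0],1],
  [[0,0.8,12.8],[0,0,0],1],
  [[0,0.8,12.8],[0,0,0],1],
])

```text
time_s: 24.18
tool_pos: [0.4428, 0.0145, 0.0828]
tool_rot: [[-0.086, 0.996, -0.0], [0.996, 0.086, 0.0], [0.0, -0.0, -1.0]]
force: [-0.1, -0.8, -1.8]
grip_width: 0.0142
finger_force: 40.0
```

Request:
jog_arm([
  [[0,0,0],[0,0,0.1],1],
  [[0,0,0],[0,0,0.2],1],
  [[0,0,0.2],[0,0,0.3],1],
  [[0,0,0.8],[0,0,0.4],1],
  [[0,0,1.4],[0,0,0.5],1],
  [[0,0,2],[0,0,0.6],1],
  [[0,0,2.5],[0,0,0.7],1],
  [[0,0,2.5],[0,0,0.7],1],
  [[0,0,2.5],[0,0,0.7],1],
])

```text
time_s: 24.93
tool_pos: [0.443, 0.0149, 0.0812]
tool_rot: [[0.576, 0.817, 0.0], [0.817, -0.576, -0.0], [0.0, 0.0, -1.0]]
force: [-2.9, 0.4, 7.4]
grip_width: 0.0141
finger_force: 40.0
```

```bash
python3 - <<'E'
from v import *
o=st();f=grab('wrist');gauge(f)
E
```

```text
t 24.93 tcp [443.0091  14.9478  81.2079] yaw 54.82 w 14.1 F [-2.9  0.4  7.4] M [0.11 0.66 0.04] q7 -54.2
nut 2136 z 0.0617 (array([442.9,  14.8]), array([48.2, 48.6]), np.float32(70.0))
base 12023 z 0.0147 (array([443.4,  15.2]), array([118.9, 119.5]), np.float32(94.9))
pointer -19.9 259
```

Screw 2 has carried the nut round 25 degrees, so it binds. I'll finish the quarter turn without sinking, turn it back, and it goes into the red bin.

Request:
jog_arm([
  [[0,0,-1],[0,0,0.1],1],
  [[0,0,-1.3],[0,0,0.2],1],
  [[0,0,-1.3],[0,0,0.3],1],
  [[0,0,-1.3],[0,0,0.4],1],
  [[0,0,-1.3],[0,0,0.5],1],
  [[0,0,-1.3],[0,0,0.6],1],
  [[0,0,-1.3],[0,0,0.7],1],
  [[0,0,-1.3],[0,0,0.8],1],
  [[0,0,-1.3],[0,0,0.87],1],
  [[0,0,-1.3],[0,0,0.87],1],
  [[0,0,-1.3],[0,0,0.87],1],
])

```text
time_s: 25.9
tool_pos: [0.4425, 0.0147, 0.0816]
tool_rot: [[0.996, 0.09, -0.001], [0.09, -0.996, -0.0], [-0.001, 0.0, -1.0]]
force: [-1.0, 0.7, -1.6]
grip_width: 0.0141
finger_force: 40.0
```

```bash
python3 - <<'E'
from v import *
o=st();f=grab('wrist');gauge(f);go([442.7,14.7,82.5],94.95,o)
E
```

```text
t 25.9 tcp [442.4776  14.6525  81.6318] yaw 5.15 w 14.1 F [-1.   0.7 -1.6] M [0.11 0.17 0.18] q7 -98.5
nut 2178 z 0.0618 (array([443. ,  14.6]), array([48.5, 48.6]), np.float32(23.4))
base 12345 z 0.0147 (array([444.4,  14.6]), array([117.9, 119.1]), np.float32(95.1))
pointer -67.5 267
shift [ 0.2 -0.  -0.9] turn [-0.0005  0.0007 -1.5674]
```

Request:
jog_arm([
  [[0,0,0],[0,0,-0.11],1],
  [[0,0,0],[0,0,-0.22],1],
  [[0,0,-0.3],[0,0,-0.33],1],
  [[0,0,-0.5],[0,0,-0.44],1],
  [[0,0,-0.7],[0,0,-0.55],1],
  [[0,0,-0.9],[0,0,-0.66],1],
  [[0,0,-1],[0,0,-0.77],1],
  [[0,0,-1],[0,0,-0.88],1],
  [[0,0,-1],[0,0,-0.99],1],
  [[0,0,-1],[0,0,-1.1],1],
  [[0,0,-1],[0,0,-1.21],1],
  [[0,0,-1],[0,0,-1.32],1],
  [[0,0,-1],[0,0,-1.43],1],
  [[0,0,-1],[0,0,-1.54],1],
  [[0,0,-1],[0,0,-1.567],1],
  [[0,0,-1],[0,0,-1.567],1],
  [[0,0,-1],[0,0,-1.567],1],
])

```text
time_s: 27.37
tool_pos: [0.4429, 0.0143, 0.0827]
tool_rot: [[-0.08, 0.997, -0.0], [0.997, 0.08, 0.0], [0.0, -0.0, -1.0]]
force: [-1.3, 0.4, -0.8]
grip_width: 0.014
finger_force: 40.0
```

Request:
jog_arm([
  [[0,0,-5],[0,0,0],1],
  [[0,0,-15],[0,0,0],1],
  [[0,0,-35],[0,0,0],1],
  [[0,0,-70],[0,0,0],1],
  [[0,0,-70],[0,0,0],1],
  [[0,0,-70],[0,0,0],1],
])

```text
time_s: 27.87
tool_pos: [0.4443, 0.0147, 0.155]
tool_rot: [[-0.082, 0.997, 0.004], [0.997, 0.082, -0.0], [-0.001, 0.004, -1.0]]
force: [-0.5, -0.6, -1.3]
grip_width: 0.0143
finger_force: 40.0
```

```bash
python3 - <<'E'
from v import *
o=st();f=grab('wrist');gauge(f)
for n in('top','side','wrist'):
    f=grab(n);w=n=='wrist';P=cloud(f,w);hsv=cv2.cvtColor(f['pixels'],cv2.COLOR_RGB2HSV);H,S,V=[hsv[...,i].astype(int) for i in range(3)]
    m=((H<6)|(H>174))&(S>150)&(V>40)&(abs(P[...,0]-.434)<.12)&(abs(P[...,1]-.268)<.13)
    c=comps(f,m,w,200)
    if c:
        c=max(c,key=lambda k:k.sum());print(n,'rim',np.nanpercentile(P[c][:,2],[5,97]),rectz(f,c,.036,w)); cc=c&(P[...,2]>.03);print(rectz(f,cc,.036,w) if cc.sum()>20 else '')
go([434.5,268,150],78,o)
E
```

```text
t 27.87 tcp [444.3168  14.6609 154.9883] yaw 94.7 w 14.3 F [-0.5 -0.6 -1.3] M [-0.03 -0.1   0.05] q7 -13.1
nut 1896 z 0.0618 (array([442.6,  14.8]), array([48.1, 48.3]), np.float32(93.4))
base 8081 z 0.0147 (array([442.1,  15.6]), array([118.2, 119.3]), np.float32(4.7))
pointer 3.8 131
top rim [0.0023 0.0374] (array([434.4, 266.7]), array([146.6, 190.2]), np.float32(79.5))
(array([434.4, 267.3]), array([146.5, 189.1]), np.float32(79.6))
side rim [0.0021 0.0354] (array([432.9, 283.5]), array([155.6, 205.6]), np.float32(79.5))
(array([434.2, 275.7]), array([150.1, 190.7]), np.float32(79.5))
wrist rim [0.0045 0.0371] (array([424.3, 177.2]), array([ 54.8, 155. ]), np.float32(4.4))
(array([424.1, 180.2]), array([ 48.7, 155. ]), np.float32(4.4))
shift [253.3  10.9   4.8] turn [0.0045 0.0002 0.2914]
```

Request:
jog_arm([
  [[40,-3,0],[-0.01,0.08,0.04],1],
  [[80,-6,0],[-0.02,0.17,0.07],1],
  [[120,-9,0],[-0.03,0.26,0.11],1],
  [[160,-12,0],[-0.045,0.35,0.15],1],
  [[200,-14,0],[-0.06,0.44,0.19],1],
  [[240,-17,0],[-0.07,0.53,0.225],1],
  [[272,-19,0],[-0.081,0.607,0.257],1],
  [[272,-19,10],[-0.081,0.607,0.257],1],
  [[272,-19,40],[-0.081,0.607,0.257],1],
  [[272,-19,70],[-0.081,0.607,0.257],1],
  [[272,-19,97],[-0.081,0.607,0.257],1],
  [[272,-19,97],[-0.081,0.607,0.257],1],
  [[272,-19,97],[-0.081,0.607,0.257],1],
])

```text
time_s: 29.15
tool_pos: [0.4003, 0.2842, 0.0546]
tool_rot: [[0.152, 0.983, 0.101], [0.805, -0.183, 0.564], [0.573, -0.004, -0.819]]
force: [0.7, 0.2, -1.0]
grip_width: 0.0139
finger_force: 40.0
```

```bash
python3 - <<'E'
from v import *
o=st();print(o['tool_pos']*1000+43*o['tool_rot'][:,2],o['q'])
E
```

```text
t 29.15 tcp [400.2559 284.1991  54.6058] yaw 79.29 w 13.9 F [ 0.7  0.2 -1. ] M [-0.67 -0.02  0.01] q7 10.9
[404.6029 308.4574  19.3689] [ 22.1767  33.037  -50.901  133.6084 -42.0459   7.2449  10.9173]
```

Request:
jog_arm([
  [[0,0,0],[0,0,0],0.5],
  [[0,0,0],[0,0,0],0.5],
  [[0,0,0],[0,0,0],0.5],
  [[0,0,0],[0,0,0],0.5],
  [[0,0,0],[0,0,0],0.5],
  [[15,0,-30],[0,-0.06,0],0.5],
  [[30,0,-60],[0,-0.15,0],0.5],
  [[50,0,-85],[0,-0.25,0],0.5],
  [[60,0,-95],[0,-0.35,0],0.5],
  [[65,0,-95],[0,-0.45,0],0.5],
  [[65,0,-95],[0,-0.55,0],0.5],
  [[65,0,-95],[0,-0.61,0],0.5],
  [[65,0,-95],[0,-0.61,0],0.5],
  [[65,0,-95],[0,-0.61,0],0.5],
])

```text
time_s: 30.32
tool_pos: [0.4009, 0.2867, 0.172]
tool_rot: [[0.176, 0.984, 0.002], [0.984, -0.176, 0.0], [0.001, 0.002, -1.0]]
force: [-0.0, -0.0, -0.6]
grip_width: 0.0439
finger_force: 0.0
```

```bash
python3 - <<'E'
from v import *
o=st();print(o['q']);f=grab('top','t3')
cv2.imwrite('pics/t3.png',cv2.resize(f['pixels'][130:280,130:330,::-1],(800,600)))
go([641.3,-70.2,150],93.7,o)
E
```

```text
t 30.32 tcp [400.9128 286.6553 172.0218] yaw 79.86 w 43.9 F [-0.  -0.  -0.6] M [-0.01 -0.04  0.01] q7 -56.4
[-27.4519  14.8062 -16.2661 112.0955   5.1931  53.6849 -56.4229]
shift [-309.   299.4   22.5] turn [ 0.0021 -0.0003 -0.2416]
```

View pics/t3.png

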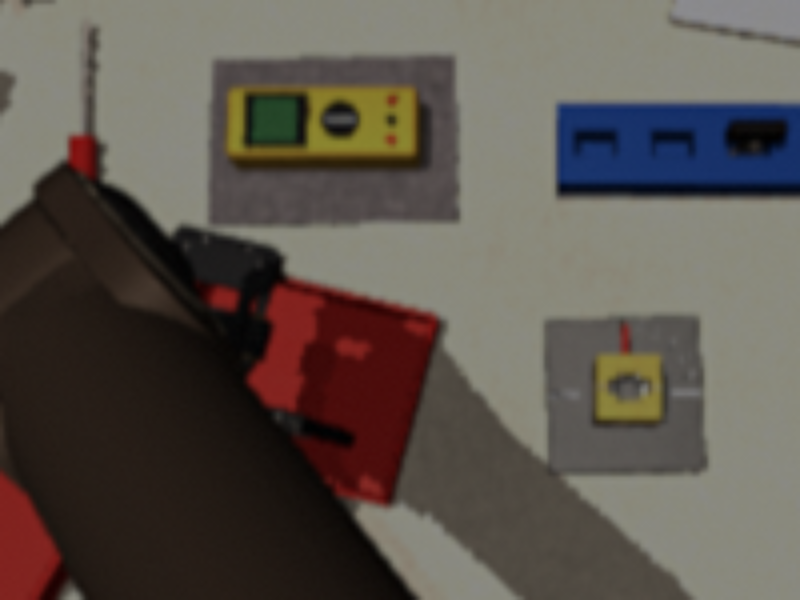

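Screw 2 lies in the red bin at px (325,430), and the meter is on the mat. Next is screw 3.

Request:
jog_arm([
  [[-154,150,10],[0,0,-0.12],0.5],
  [[-154,150,10],[0,0,-0.12],0.5],
  [[-154,150,10],[0,0,-0.12],0.5],
  [[-154,150,10],[0,0,-0.12],0.5],
  [[-154,150,10],[0,0,-0.12],0.5],
  [[-309,299,22],[0,0,-0.241],0.5],
  [[-309,299,22],[0,0,-0.241],0.5],
  [[-309,299,22],[0,0,-0.241],0.5],
  [[-309,299,22],[0,0,-0.241],0.5],
  [[-309,299,22],[0,0,-0.241],0.5],
  [[-309,299,22],[0,0,-0.241],0.5],
  [[-309,299,40],[0,0,-0.241],0.5],
  [[-309,299,62],[0,0,-0.241],0.5],
  [[-309,299,62],[0,0,-0.241],0.5],
  [[-309,299,62],[0,0,-0.241],0.5],
  [[-309,299,62],[0,0,-0.241],0.5],
  [[-309,299,62],[0,0,-0.241],0.5],
])

```text
time_s: 31.78
tool_pos: [0.6395, -0.0755, 0.1099]
tool_rot: [[-0.058, 0.998, 0.002], [0.998, 0.058, 0.001], [0.001, 0.002, -1.0]]
force: [0.7, -0.4, 0.4]
grip_width: 0.0437
finger_force: 0.0
```

```bash
python3 - <<'E'
from v import *
o=st();go([641.3,-69.5,53.3],93.7,o)
E
```

```text
t 31.78 tcp [639.5303 -75.5142 109.9438] yaw 93.34 w 43.7 F [ 0.7 -0.4  0.4] M [-0.11 -0.04  0.02] q7 2.0
shift [ 5.8  2.  56.7] turn [ 0.0019 -0.0009 -0.0062]
```

Request:
jog_arm([
  [[5,2,20],[0,0,-0.006],0.5],
  [[5,2,45],[0,0,-0.006],0.5],
  [[5,2,56.5],[0,0,-0.006],0.5],
  [[5,2,56.5],[0,0,-0.006],0.5],
  [[5,2,56.5],[0,0,-0.006],0.5],
  [[5,2,56.5],[0,0,-0.006],1],
  [[5,2,56.5],[0,0,-0.006],1],
  [[5,2,56.5],[0,0,-0.006],1],
  [[5,2,56.5],[0,0,-0.006],1],
  [[5,2,56.5],[0,0,-0.006],1],
  [[5,2,56.5],[0,0,-0.006],1],
  [[5,2,56.5],[0,0,-0.006],1],
], grip_force=40)

```text
time_s: 32.78
tool_pos: [0.6411, -0.0702, 0.0526]
tool_rot: [[-0.064, 0.998, 0.001], [0.998, 0.064, 0.001], [0.001, 0.001, -1.0]]
force: [-0.7, 0.7, 4.3]
grip_width: 0.0142
finger_force: 40.0
```

Request:
jog_arm([
  [[0,0,-20],[0,0,0],1],
  [[0,0,-45],[0,0,0],1],
  [[0,0,-80],[0,0,0],1],
  [[0,0,-100],[0,0,0],1],
  [[17,-35,-100],[0,0,-0.02],1],
  [[35,-70,-100],[0,0,-0.022],1],
  [[53,-105,-100],[0,0,-0.022],1],
  [[70,-140,-100],[0,0,-0.022],1],
  [[88,-175,-100],[0,0,-0.022],1],
  [[97,-193,-100],[0,0,-0.022],1],
  [[97,-193,-100],[0,0,-0.022],1],
  [[97,-193,-80],[0,0,-0.022],1],
  [[97,-193,-65],[0,0,-0.022],1],
  [[97,-193,-65],[0,0,-0.022],1],
  [[97,-193,-65],[0,0,-0.022],1],
  [[97,-193,-65],[0,0,-0.022],1],
])

```text
time_s: 34.12
tool_pos: [0.4426, 0.014, 0.1175]
tool_rot: [[-0.086, 0.996, -0.0], [0.996, 0.086, 0.001], [0.001, 0.0, -1.0]]
force: [0.6, -0.2, -0.8]
grip_width: 0.0144
finger_force: 40.0
```

```bash
python3 - <<'E'
from v import *
o=st();go([442.5,14.4,82],94.95,o);f=grab('wrist');gauge(f)
E
```

```text
t 34.12 tcp [442.5693  14.0454 117.5348] yaw 94.94 w 14.4 F [ 0.6 -0.2 -0.8] M [-0.02 -0.11 -0.01] q7 -7.2
shift [ 0.3 -0.  35.5] turn [ 0.0001 -0.0007 -0.0001]
nut 2057 z 0.0617 (array([442.7,  15.1]), array([47.9, 48. ]), np.float32(3.6))
base 10052 z 0.0146 (array([442.6,  15.2]), array([119.3, 119.6]), np.float32(95.0))
pointer 3.8 158
```

Request:
jog_arm([
  [[0,0,8],[0,0,0.01],1],
  [[0,0,14],[0,0,0.01],1],
  [[0,0,18],[0,0,0.01],1],
  [[0,0,21.5],[0,0,0.01],1],
  [[0,0,21.5],[0,0,0.01],1],
])

```text
time_s: 34.58
tool_pos: [0.4414, 0.0141, 0.0948]
tool_rot: [[-0.077, 0.997, -0.002], [0.997, 0.077, 0.001], [0.001, -0.002, -1.0]]
force: [-0.3, 0.1, -0.3]
grip_width: 0.0142
finger_force: 40.0
```

Request:
jog_arm([
  [[0,0.8,5],[0,0,-0.01],1],
  [[0,0.8,9],[0,0,-0.01],1],
  [[0,0.8,11.5],[0,0,-0.01],1],
  [[0,0.8,12.8],[0,0,-0.01],1],
  [[0,0.8,12.8],[0,0,-0.01],1],
  [[0,0.8,12.8],[0,0,-0.01],1],
])

```text
time_s: 35.08
tool_pos: [0.4427, 0.0143, 0.0827]
tool_rot: [[-0.087, 0.996, -0.0], [0.996, 0.087, 0.001], [0.001, -0.0, -1.0]]
force: [0.5, -0.3, -1.1]
grip_width: 0.0146
finger_force: 40.0
```

Request:
jog_arm([
  [[0,0,0],[0,0,0.1],1],
  [[0,0,0],[0,0,0.2],1],
  [[0,0,0.2],[0,0,0.3],1],
  [[0,0,0.8],[0,0,0.4],1],
  [[0,0,1.4],[0,0,0.5],1],
  [[0,0,2],[0,0,0.6],1],
  [[0,0,2.5],[0,0,0.7],1],
  [[0,0,2.5],[0,0,0.7],1],
  [[0,0,2.5],[0,0,0.7],1],
])

```text
time_s: 35.83
tool_pos: [0.443, 0.0146, 0.081]
tool_rot: [[0.576, 0.818, 0.001], [0.818, -0.576, 0.001], [0.001, -0.0, -1.0]]
force: [-1.4, 0.9, 5.9]
grip_width: 0.0147
finger_force: 40.0
```

```bash
python3 - <<'E'
from v import *
o=st();f=grab('wrist');gauge(f);go([442.7,14.6,82.5],4.9,o)
E
```

```text
t 35.83 tcp [442.9821  14.6077  81.0085] yaw 54.85 w 14.7 F [-1.4  0.9  5.9] M [0.1  0.45 0.1 ] q7 -44.4
nut 2152 z 0.0617 (array([442.8,  14.8]), array([48.3, 48.9]), np.float32(70.4))
base 12038 z 0.0147 (array([443.4,  15.2]), array([118.7, 119.4]), np.float32(95.0))
pointer -19.7 261
shift [-0.2 -0.2 -1.5] turn [-0.0005 -0.0009  0.8718]
```

Screw 3 also binds: the nut is at 25 degrees.

Request:
jog_arm([
  [[0,0,-1],[0,0,0.1],1],
  [[0,0,-1.3],[0,0,0.2],1],
  [[0,0,-1.3],[0,0,0.3],1],
  [[0,0,-1.3],[0,0,0.4],1],
  [[0,0,-1.3],[0,0,0.5],1],
  [[0,0,-1.3],[0,0,0.6],1],
  [[0,0,-1.3],[0,0,0.7],1],
  [[0,0,-1.3],[0,0,0.8],1],
  [[0,0,-1.3],[0,0,0.87],1],
  [[0,0,-1.3],[0,0,0.87],1],
  [[0,0,-1.3],[0,0,0.87],1],
])

```text
time_s: 36.8
tool_pos: [0.4423, 0.0143, 0.0815]
tool_rot: [[0.996, 0.09, -0.001], [0.09, -0.996, 0.0], [-0.001, -0.001, -1.0]]
force: [-1.0, 0.3, -3.4]
grip_width: 0.0144
finger_force: 40.0
```

```bash
python3 - <<'E'
from v import *
o=st();f=grab('wrist');gauge(f);go([442.7,14.7,82.5],94.95,o)
E
```

```text
t 36.8 tcp [442.2764  14.3436  81.4869] yaw 5.18 w 14.4 F [-1.   0.3 -3.4] M [-0.    0.22  0.2 ] q7 -88.9
nut 2185 z 0.0618 (array([442.9,  14.6]), array([48.3, 49.1]), np.float32(24.0))
base 12410 z 0.0147 (array([444.2,  14.7]), array([117.9, 119.2]), np.float32(95.2))
pointer -67.3 266
shift [ 0.5 -0.3 -1. ] turn [-0.0012  0.0004 -1.5668]
```

Request:
jog_arm([
  [[0,0,0],[0,0,-0.11],1],
  [[0,0,0],[0,0,-0.22],1],
  [[0,0,-0.3],[0,0,-0.33],1],
  [[0,0,-0.5],[0,0,-0.44],1],
  [[0,0,-0.7],[0,0,-0.55],1],
  [[0,0,-0.9],[0,0,-0.66],1],
  [[0,0,-1],[0,0,-0.77],1],
  [[0,0,-1],[0,0,-0.88],1],
  [[0,0,-1],[0,0,-0.99],1],
  [[0,0,-1],[0,0,-1.1],1],
  [[0,0,-1],[0,0,-1.21],1],
  [[0,0,-1],[0,0,-1.32],1],
  [[0,0,-1],[0,0,-1.43],1],
  [[0,0,-1],[0,0,-1.54],1],
  [[0,0,-1],[0,0,-1.57],1],
  [[0,0,-1],[0,0,-1.57],1],
  [[0,0,-1],[0,0,-1.57],1],
])

```text
time_s: 38.27
tool_pos: [0.443, 0.0141, 0.0828]
tool_rot: [[-0.086, 0.996, 0.0], [0.996, 0.086, 0.001], [0.001, 0.0, -1.0]]
force: [-1.0, 0.1, -1.0]
grip_width: 0.0143
finger_force: 40.0
```

Request:
jog_arm([
  [[0,0,-5],[0,0,0],1],
  [[0,0,-15],[0,0,0],1],
  [[0,0,-35],[0,0,0],1],
  [[0,0,-70],[0,0,0],1],
  [[0,0,-70],[0,0,0],1],
  [[0,0,-70],[0,0,0],1],
])

```text
time_s: 38.77
tool_pos: [0.4444, 0.0144, 0.155]
tool_rot: [[-0.086, 0.996, 0.005], [0.996, 0.086, 0.001], [0.0, 0.005, -1.0]]
force: [0.3, -0.8, -0.4]
grip_width: 0.0144
finger_force: 40.0
```

```bash
python3 - <<'E'
from v import *
o=st();f=grab('wrist');gauge(f);R0=o['tool_rot'];P0=o['tool_pos']*1000
a=np.array([.182,.983,0]);b=np.array([.983,-.182,0])
for th in (20,):
    R=down(79.5)@Ro.from_rotvec([0,np.radians(th),0]).as_matrix()
    tip=np.array([434.5,268,0])+35*a+30*b
    tcp=tip-43*R[:,2]; tcp[2]=13+5+43*np.cos(np.radians(th))
    print(th,tcp,'shift',R0.T@(tcp-P0),Ro.from_matrix(R0.T@R).as_rotvec())
E
```

```text
t 38.77 tcp [444.3656  14.4227 155.0163] yaw 94.94 w 14.4 F [ 0.3 -0.8 -0.4] M [-0.05 -0.04 -0.01] q7 -6.2
nut 1903 z 0.0617 (array([443. ,  14.9]), array([47.4, 48.6]), np.float32(93.5))
base 8094 z 0.0147 (array([442.4,  15.6]), array([118.2, 119.7]), np.float32(4.9))
pointer 3.9 131
20 [467.6799 282.4844  58.4068] shift [265.0108  45.844   96.962 ] [-0.0423  0.3458  0.2676]
```

Request:
jog_arm([
  [[38,7,0],[0,0.05,0.04],1],
  [[76,14,0],[-0.01,0.1,0.08],1],
  [[114,20,0],[-0.02,0.15,0.12],1],
  [[152,27,0],[-0.025,0.2,0.155],1],
  [[190,34,0],[-0.03,0.25,0.19],1],
  [[228,41,0],[-0.035,0.3,0.23],1],
  [[265,47,0],[-0.042,0.346,0.268],1],
  [[265,47,10],[-0.042,0.346,0.268],1],
  [[265,47,40],[-0.042,0.346,0.268],1],
  [[265,47,70],[-0.042,0.346,0.268],1],
  [[265,47,96],[-0.042,0.346,0.268],1],
  [[265,47,96],[-0.042,0.346,0.268],1],
  [[265,47,96],[-0.042,0.346,0.268],1],
])

```text
time_s: 39.9
tool_pos: [0.465, 0.2816, 0.0551]
tool_rot: [[0.175, 0.983, 0.053], [0.925, -0.182, 0.335], [0.339, -0.01, -0.941]]
force: [-0.3, -0.0, -0.0]
grip_width: 0.0141
finger_force: 40.0
```

```bash
python3 - <<'E'
from v import *
o=st();print(o['tool_pos']*1000+43*o['tool_rot'][:,2],o['q'],o['tool_rot'])
E
```

```text
t 39.9 tcp [464.9955 281.5795  55.0992] yaw 79.31 w 14.1 F [-0.3 -0.  -0. ] M [-0.42 -0.04  0.01] q7 -22.4
[467.2647 295.9793  14.6456] [ -8.4788  26.1084 -21.2229 120.7096 -17.0157  23.9119 -22.4162] [[ 0.1745  0.9832  0.0528]
 [ 0.9245 -0.1821  0.3349]
 [ 0.3389 -0.0097 -0.9408]]
```

Request:
jog_arm([
  [[0,0,0],[0,0,0],0.5],
  [[0,0,0],[0,0,0],0.5],
  [[0,0,0],[0,0,0],0.5],
  [[0,0,0],[0,0,0],0.5],
  [[0,0,0],[0,0,0],0.5],
  [[0,0,0],[0,0,0],0.5],
  [[10,0,-30],[0,0,0],0.5],
  [[20,0,-60],[0,-0.05,0],0.5],
  [[32,0,-95],[0,-0.15,0],0.5],
  [[36,0,-110],[0,-0.25,0],0.5],
  [[40,0,-110],[0,-0.34,0],0.5],
  [[40,0,-110],[0,-0.34,0],0.5],
  [[40,0,-110],[0,-0.34,0],0.5],
])

```text
time_s: 40.98
tool_pos: [0.4666, 0.2844, 0.1739]
tool_rot: [[0.178, 0.984, -0.004], [0.984, -0.178, 0.01], [0.009, -0.005, -1.0]]
force: [0.3, -0.0, -1.3]
grip_width: 0.0442
finger_force: 0.0
```

```bash
python3 - <<'E'
from v import *
o=st();f=grab('wrist','w6');go([648.8,-190,155],93.7,o)
E
```

```text
t 40.98 tcp [466.5756 284.4035 173.8938] yaw 79.72 w 44.2 F [ 0.3 -0.  -1.3] M [-0.08 -0.07 -0.02] q7 -49.7
shift [-434.4  264.    13.4] turn [-0.0042 -0.01   -0.2439]
```

View pics/w6.png

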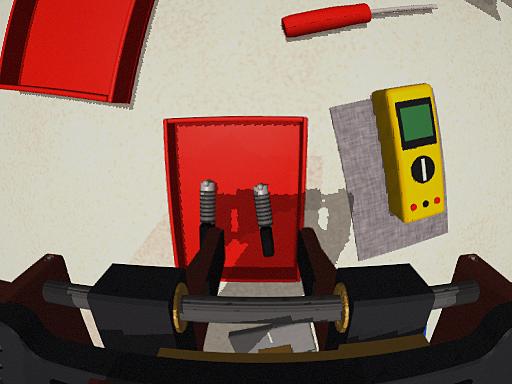

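The picture shows screws 2 and 3 in the red bin at px (208,215) and (264,215). The meter at (408,150) now sits to one side of the mat, so it may have been knocked. I'll measure it.

```bash
cat > mm.py <<'E'
from v import *
def meter():
  for n in ('top','wrist'):
    f=grab(n);w=n=='wrist';P=cloud(f,w);hsv=cv2.cvtColor(f['pixels'],cv2.COLOR_RGB2HSV);H,S,V=[hsv[...,i].astype(int) for i in range(3)]
    box=(abs(P[...,0]-.64)<.16)&(abs(P[...,1]-.26)<.2)
    m=box&(P[...,2]>.045)&(P[...,2]<.06)
    for c in comps(f,m,w,200): 
        z=np.nanmedian(P[c][:,2]);print(n,'meter',c.sum(),z,rectz(f,c,z,w))
    m=box&(V<(105 if n=='top' else 150))&(S<60)&(P[...,2]<.007)
    for c in comps(f,m,w,300): print(n,'mat?',c.sum(),rectz(f,c,.003,w))
E
python3 - <<'E'
from mm import *
meter()
E
```

```text
top meter 636 0.05394043601149945 (array([637. , 288.5]), array([ 55.2, 139. ]), np.float32(93.7))
top mat? 1816 (array([587.6, 237.3]), array([194.6, 269.5]), np.float32(14.7))
wrist meter 6257 0.05371900120083484 (array([637. , 295.1]), array([ 59.7, 147.8]), np.float32(93.9))
wrist mat? 342 (array([571.1, 441.6]), array([ 9. , 97.6]), np.float32(4.2))
wrist mat? 8479 (array([604. , 258.4]), array([200.6, 203.3]), np.float32(95.6))
```

The meter was knocked about 30 mm toward +y and overhangs the mat edge slightly. I'll lay it back at the centre now.

Request:
jog_arm([
  [[40,166,0],[0,0,-0.25],0.15],
  [[40,166,0],[0,0,-0.25],0.15],
  [[40,166,0],[0,0,-0.25],0.15],
  [[40,166,0],[0,0,-0.25],0.15],
  [[40,166,0],[0,0,-0.25],0.15],
  [[40,166,30],[0,0,-0.25],0.15],
  [[40,166,54],[0,0,-0.25],0.15],
  [[40,166,54],[0,0,-0.25],0.15],
  [[40,166,54],[0,0,-0.25],0.15],
  [[40,166,54],[0,0,-0.25],0.15],
  [[40,166,54],[0,0,-0.25],0.15],
])

```text
time_s: 42.05
tool_pos: [0.6385, 0.2918, 0.1213]
tool_rot: [[-0.066, 0.998, -0.001], [0.998, 0.066, 0.01], [0.01, -0.001, -1.0]]
force: [0.7, 0.2, -0.6]
grip_width: 0.0744
finger_force: 0.0
```

```bash
python3 - <<'E'
from mm import *
o=st();meter();go([637,293,22],94,o)
E
```

```text
t 42.05 tcp [638.4938 291.8311 121.2618] yaw 93.78 w 74.4 F [ 0.7  0.2 -0.6] M [-0.05 -0.1   0.02] q7 -29.3
top mat? 759 (array([612.2, 125.7]), array([ 47.8, 258. ]), np.float32(31.0))
wrist meter 11508 0.05394537898063359 (array([640.6, 296. ]), array([ 57.1, 145.8]), np.float32(93.8))
wrist mat? 733 (array([594.7, 445.9]), array([ 14.2, 144.6]), np.float32(10.6))
wrist mat? 13447 (array([645.9, 265.8]), array([181.8, 192.9]), np.float32(93.8))
wrist mat? 1442 (array([572., 108.]), array([ 51.1, 124.9]), np.float32(37.7))
shift [ 0.2 -1.3 99.3] turn [-0.0007 -0.0103 -0.0038]
```

Request:
jog_arm([
  [[2,1,35],[0,-0.01,0],0.15],
  [[2,1,65],[0,-0.01,0],0.15],
  [[2,1,88],[0,-0.01,0],0.15],
  [[2,1,99],[0,-0.01,0],0.15],
  [[2,1,99],[0,-0.01,0],0.15],
  [[2,1,99],[0,-0.01,0],0.15],
  [[2,1,99],[0,-0.01,0],0.7],
  [[2,1,99],[0,-0.01,0],0.7],
  [[2,1,99],[0,-0.01,0],0.7],
  [[2,1,99],[0,-0.01,0],0.7],
  [[2,1,99],[0,-0.01,0],0.7],
  [[2,1,99],[0,-0.01,0],0.7],
], grip_force=35)

```text
time_s: 43.15
tool_pos: [0.6394, 0.2953, 0.0222]
tool_rot: [[-0.067, 0.998, -0.0], [0.998, 0.067, 0.0], [0.0, -0.0, -1.0]]
force: [0.0, -0.6, 6.2]
grip_width: 0.058
finger_force: 35.0
```

Request:
jog_arm([
  [[0,0,-6],[0,0,0],0.7],
  [[0,0,-12],[0,0,0],0.7],
  [[-8,-2,-15],[0,0,0],0.7],
  [[-18,-4,-15],[0,0,0],0.7],
  [[-28,-5,-15],[0,0,0],0.7],
  [[-33,-6,-15],[0,0,0],0.7],
  [[-33,-6,-15],[0,0,0],0.7],
  [[-33,-6,-8],[0,0,0],0.7],
  [[-33,-6,-1],[0,0,0],0.7],
  [[-33,-6,0],[0,0,0],0.7],
  [[-33,-6,0],[0,0,0],0.7],
])

```text
time_s: 44.07
tool_pos: [0.6345, 0.2621, 0.0211]
tool_rot: [[-0.067, 0.998, -0.002], [0.998, 0.067, -0.001], [-0.001, -0.002, -1.0]]
force: [-3.5, -2.7, 8.9]
grip_width: 0.0576
finger_force: 35.0
```

```bash
python3 - <<'E'
from mm import *
o=st();go([635,262,21.5],94.5,o)
E
```

```text
t 44.07 tcp [634.4941 262.0504  21.0625] yaw 93.85 w 57.6 F [-3.5 -2.7  8.9] M [-0.45  0.41 -0.07] q7 -28.9
shift [-0.1  0.5 -0.4] turn [-0.0025  0.0006 -0.0114]
```

Request:
jog_arm([
  [[0,0,0],[0,0,0],0.2],
  [[0,0,0],[0,0,0],0.2],
  [[0,0,0],[0,0,0],0.2],
  [[0,0,0],[0,0,0],0.2],
  [[0,0,0],[0,0,0],0.2],
  [[0,0,-30],[0,0,0],0.2],
  [[0,0,-65],[0,0,0],0.2],
  [[0,0,-105],[0,0,0],0.2],
  [[0,0,-140],[0,0,0],0.2],
  [[0,0,-140],[0,0,0],0.2],
  [[-35,0,-140],[0,0,0],0.4],
  [[-75,0,-140],[0,0,0],0.4],
  [[-115,0,-140],[0,0,0],0.4],
  [[-155,0,-140],[0,0,0],0.4],
  [[-195,0,-140],[0,0,0],0.4],
  [[-235,0,-140],[0,0,0],0.4],
  [[-275,0,-140],[0,0,0],0.4],
  [[-315,0,-140],[0,0,0],0.4],
  [[-355,0,-140],[0,0,0],0.4],
  [[-395,0,-140],[0,0,0],0.4],
])

```text
time_s: 45.73
tool_pos: [0.6609, -0.1344, 0.1605]
tool_rot: [[-0.067, 0.998, -0.003], [0.998, 0.067, -0.001], [-0.001, -0.003, -1.0]]
force: [1.5, 0.3, 0.5]
grip_width: 0.0527
finger_force: 0.0
```

Request:
jog_arm([
  [[-40,0,-20],[0,0,0],0.5],
  [[-60,0,-30],[0,0,0],0.5],
  [[-60,0,-30],[0,0,0],0.5],
  [[-60,0,-30],[0,0,0],0.5],
  [[-60,0,-30],[0,0,0],0.5],
])

```text
time_s: 46.15
tool_pos: [0.665, -0.1908, 0.1899]
tool_rot: [[-0.068, 0.998, -0.004], [0.998, 0.068, 0.0], [0.0, -0.004, -1.0]]
force: [0.7, 1.2, 0.5]
grip_width: 0.0435
finger_force: 0.0
```

```bash
python3 - <<'E'
from mm import *
o=st();f=grab('wrist');heads(f);meter();go([648.8,-190,110],93.7,o)
E
```

```text
t 46.15 tcp [ 664.9977 -190.8282  189.9454] yaw 93.88 w 43.5 F [0.7 1.2 0.5] M [-0.02 -0.13  0.03] q7 13.2
head 243.0 192.7 z 0.0893 (array([ 648.5, -189.3]), array([11.3, 43.3]), np.float32(93.2)) ptsmean [ 648.6227 -189.1339]
top meter 860 0.05370166817876176 (array([630.9, 259.3]), array([ 58.3, 149.5]), np.float32(93.7))
top mat? 1343 (array([633.7, 260.1]), array([141.7, 201.3]), np.float32(94.4))
shift [  1.9 -15.8  80. ] turn [-0.0038 -0.0004  0.0031]
```

Request:
jog_arm([
  [[2.5,-16,30],[0,0,0.003],0.5],
  [[2.5,-16,60],[0,0,0.003],0.5],
  [[2.5,-16,80],[0,0,0.003],0.5],
  [[2.5,-16,80],[0,0,0.003],0.5],
  [[2.5,-16,80],[0,0,0.003],0.5],
  [[2.5,-16,80],[0,0,0.003],0.5],
])

```text
time_s: 46.8
tool_pos: [0.6497, -0.1903, 0.112]
tool_rot: [[-0.065, 0.998, -0.002], [0.998, 0.065, -0.001], [-0.001, -0.002, -1.0]]
force: [0.0, -0.8, 0.6]
grip_width: 0.044
finger_force: 0.0
```

```bash
python3 - <<'E'
from mm import *
o=st();go([648.6,-189.2,53],93.7,o);f=grab('wrist');heads(f)
E
```

```text
t 46.8 tcp [ 649.7435 -190.2975  112.025 ] yaw 93.72 w 44.0 F [ 0.  -0.8  0.6] M [ 0.01 -0.13 -0.01] q7 12.6
shift [ 1.2 -1.  59. ] turn [-0.0017  0.0011  0.0003]
head 258.3 225.2 z 0.0893 (array([ 648.7, -189. ]), array([11.5, 43.3]), np.float32(93.0)) ptsmean [ 648.4804 -188.2617]
```

Request:
jog_arm([
  [[1.2,-1,20],[0,0,0],0.5],
  [[1.2,-1,45],[0,0,0],0.5],
  [[1.2,-1,58.5],[0,0,0],0.5],
  [[1.2,-1,58.5],[0,0,0],0.5],
  [[1.2,-1,58.5],[0,0,0],0.5],
  [[1.2,-1,58.5],[0,0,0],1],
  [[1.2,-1,58.5],[0,0,0],1],
  [[1.2,-1,58.5],[0,0,0],1],
  [[1.2,-1,58.5],[0,0,0],1],
  [[1.2,-1,58.5],[0,0,0],1],
  [[1.2,-1,58.5],[0,0,0],1],
  [[1.2,-1,58.5],[0,0,0],1],
], grip_force=40)

```text
time_s: 47.85
tool_pos: [0.6479, -0.1901, 0.0529]
tool_rot: [[-0.064, 0.998, -0.002], [0.998, 0.064, -0.001], [-0.001, -0.002, -1.0]]
force: [-0.7, -0.5, 4.4]
grip_width: 0.0142
finger_force: 40.0
```

Request:
jog_arm([
  [[0,0,-20],[0,0,0],1],
  [[0,0,-45],[0,0,0],1],
  [[0,0,-80],[0,0,0],1],
  [[0,0,-100],[0,0,0],1],
  [[28,-25,-100],[0,0,-0.02],1],
  [[56,-50,-100],[0,0,-0.022],1],
  [[84,-75,-100],[0,0,-0.022],1],
  [[112,-100,-100],[0,0,-0.022],1],
  [[140,-125,-100],[0,0,-0.022],1],
  [[168,-150,-100],[0,0,-0.022],1],
  [[196,-175,-100],[0,0,-0.022],1],
  [[216,-192.5,-100],[0,0,-0.022],1],
  [[216,-192.5,-100],[0,0,-0.022],1],
  [[216,-192.5,-80],[0,0,-0.022],1],
  [[216,-192.5,-65],[0,0,-0.022],1],
  [[216,-192.5,-65],[0,0,-0.022],1],
  [[216,-192.5,-65],[0,0,-0.022],1],
  [[216,-192.5,-65],[0,0,-0.022],1],
])

```text
time_s: 49.35
tool_pos: [0.4423, 0.0132, 0.1182]
tool_rot: [[-0.085, 0.996, -0.003], [0.996, 0.085, -0.001], [-0.001, -0.003, -1.0]]
force: [0.1, -0.7, -0.2]
grip_width: 0.014
finger_force: 40.0
```

```bash
python3 - <<'E'
from v import *
o=st();go([442.5,14.4,82],94.95,o);f=grab('wrist');gauge(f)
E
```

```text
t 49.35 tcp [442.3092  13.2332 118.1522] yaw 94.89 w 14.0 F [ 0.1 -0.7 -0.2] M [-0.04 -0.05  0.04] q7 -7.5
shift [ 1.2  0.4 36.2] turn [-0.003   0.0008 -0.0011]
nut 2088 z 0.0617 (array([442.8,  15.7]), array([47.4, 48.2]), np.float32(4.1))
base 9994 z 0.0146 (array([442.6,  15.6]), array([118.7, 119.4]), np.float32(5.0))
pointer 4.2 157
```

Request:
jog_arm([
  [[0,0.4,8],[-0.003,0,0],1],
  [[0,0.4,14],[-0.003,0,0],1],
  [[0,0.4,19],[-0.003,0,0],1],
  [[0,0.4,22.5],[-0.003,0,0],1],
  [[0,0.4,22.5],[-0.003,0,0],1],
])

```text
time_s: 49.82
tool_pos: [0.4415, 0.0134, 0.0943]
tool_rot: [[-0.086, 0.996, -0.002], [0.996, 0.086, -0.001], [-0.001, -0.002, -1.0]]
force: [-0.1, 0.2, -1.1]
grip_width: 0.014
finger_force: 40.0
```

Request:
jog_arm([
  [[0,0.6,5],[0,0,0],1],
  [[0,0.6,9],[0,0,0],1],
  [[0,0.6,11],[0,0,0],1],
  [[0,0.6,12.3],[0,0,0],1],
  [[0,0.6,12.3],[0,0,0],1],
  [[0,0.6,12.3],[0,0,0],1],
])

```text
time_s: 50.32
tool_pos: [0.4428, 0.0135, 0.0829]
tool_rot: [[-0.086, 0.996, -0.0], [0.996, 0.086, -0.001], [-0.001, -0.0, -1.0]]
force: [-0.2, -0.1, -1.2]
grip_width: 0.0139
finger_force: 40.0
```

Request:
jog_arm([
  [[0,0,0],[0,0,0.1],1],
  [[0,0,0],[0,0,0.2],1],
  [[0,0,0.2],[0,0,0.3],1],
  [[0,0,0.8],[0,0,0.4],1],
  [[0,0,1.4],[0,0,0.5],1],
  [[0,0,2],[0,0,0.6],1],
  [[0,0,2.5],[0,0,0.7],1],
  [[0,0,2.5],[0,0,0.7],1],
  [[0,0,2.5],[0,0,0.7],1],
])

```text
time_s: 51.07
tool_pos: [0.4425, 0.0142, 0.0812]
tool_rot: [[0.576, 0.817, -0.0], [0.817, -0.576, -0.0], [-0.001, -0.0, -1.0]]
force: [-4.9, 1.0, 9.2]
grip_width: 0.0141
finger_force: 40.0
```

```bash
python3 - <<'E'
from v import *
o=st();f=grab('wrist');gauge(f);go([442.7,13.7,73.8],4.9,o)
E
```

```text
t 51.07 tcp [442.4664  14.1547  81.1848] yaw 54.82 w 14.1 F [-4.9  1.   9.2] M [0.39 1.05 0.06] q7 -44.9
nut 2178 z 0.0617 (array([442.8,  14.9]), array([48.3, 48.8]), np.float32(67.9))
base 12066 z 0.0147 (array([443.4,  15.2]), array([118.9, 119.4]), np.float32(95.0))
pointer -22.2 251
shift [-0.2  0.5  7.4] turn [0.0002 0.0006 0.8712]
```

Screw 5 binds too: the nut is at 27 degrees. I'll finish the turn, turn it back, and it goes into the red bin.

Request:
jog_arm([
  [[0,0,-1],[0,0,0.1],1],
  [[0,0,-1.3],[0,0,0.2],1],
  [[0,0,-1.3],[0,0,0.3],1],
  [[0,0,-1.3],[0,0,0.4],1],
  [[0,0,-1.3],[0,0,0.5],1],
  [[0,0,-1.3],[0,0,0.6],1],
  [[0,0,-1.3],[0,0,0.7],1],
  [[0,0,-1.3],[0,0,0.8],1],
  [[0,0,-1.3],[0,0,0.87],1],
  [[0,0,-1.3],[0,0,0.87],1],
  [[0,0,-1.3],[0,0,0.87],1],
])

```text
time_s: 52.03
tool_pos: [0.442, 0.0144, 0.0816]
tool_rot: [[0.996, 0.09, -0.001], [0.09, -0.996, -0.0], [-0.002, 0.0, -1.0]]
force: [-3.4, 3.2, -1.3]
grip_width: 0.0139
finger_force: 40.0
```

```bash
python3 - <<'E'
from v import *
o=st();f=grab('wrist');gauge(f)
E
```

```text
t 52.03 tcp [441.99    14.3714  81.5607] yaw 5.17 w 13.9 F [-3.4  3.2 -1.3] M [1.15 0.72 0.19] q7 -89.4
nut 2192 z 0.0617 (array([442.9,  14.6]), array([48.3, 48.9]), np.float32(21.4))
base 12427 z 0.0147 (array([443.9,  14.6]), array([117.9, 119.2]), np.float32(95.2))
pointer -69.6 262
```

Request:
jog_arm([
  [[0,0,0],[0,0,-0.11],1],
  [[0,0,0],[0,0,-0.22],1],
  [[0,0,-0.3],[0,0,-0.33],1],
  [[0,0,-0.5],[0,0,-0.44],1],
  [[0,0,-0.7],[0,0,-0.55],1],
  [[0,0,-0.9],[0,0,-0.66],1],
  [[0,0,-1],[0,0,-0.77],1],
  [[0,0,-1],[0,0,-0.88],1],
  [[0,0,-1],[0,0,-0.99],1],
  [[0,0,-1],[0,0,-1.1],1],
  [[0,0,-1],[0,0,-1.21],1],
  [[0,0,-1],[0,0,-1.32],1],
  [[0,0,-1],[0,0,-1.43],1],
  [[0,0,-1],[0,0,-1.54],1],
  [[0,0,-1],[0,0,-1.57],1],
  [[0,0,-1],[0,0,-1.57],1],
  [[0,0,-1],[0,0,-1.57],1],
])

```text
time_s: 53.5
tool_pos: [0.4432, 0.013, 0.0829]
tool_rot: [[-0.085, 0.996, 0.001], [0.996, 0.085, -0.001], [-0.001, 0.001, -1.0]]
force: [-0.3, -1.3, -0.9]
grip_width: 0.0141
finger_force: 40.0
```

Request:
jog_arm([
  [[0,0,-5],[0,0,0],1],
  [[0,0,-15],[0,0,0],1],
  [[0,0,-35],[0,0,0],1],
  [[0,0,-70],[0,0,0],1],
  [[0,0,-70],[0,0,0],1],
  [[0,0,-70],[0,0,0],1],
])

```text
time_s: 54.0
tool_pos: [0.4444, 0.0138, 0.1551]
tool_rot: [[-0.085, 0.996, 0.005], [0.996, 0.085, -0.001], [-0.001, 0.005, -1.0]]
force: [-0.9, 0.2, -1.2]
grip_width: 0.0143
finger_force: 40.0
```

```bash
python3 - <<'E'
from v import *
o=st();f=grab('wrist');gauge(f);R0=o['tool_rot'];P0=o['tool_pos']*1000
a=np.array([.182,.983,0]);b=np.array([.983,-.182,0])
R=down(79.5)@Ro.from_rotvec([0,np.radians(20),0]).as_matrix()
tip=np.array([434.5,268,0])+38*a
tcp=tip-43*R[:,2]; tcp[2]=60
print(tcp,'shift',R0.T@(tcp-P0),Ro.from_matrix(R0.T@R).as_rotvec())
f=grab('top');P=cloud(f);V=f['pixels']
m=(V[...,0]<90)&(abs(P[...,0]-.434)<.06)&(abs(P[...,1]-.268)<.08)&(P[...,2]>.015)
for c in comps(f,m,False,10): print('dark',c.sum(),np.nanmean(P[c],0)*1000,np.nanmax(P[c][:,2]))
E
```

```text
t 54.0 tcp [444.391   13.7539 155.1176] yaw 94.9 w 14.3 F [-0.9  0.2 -1.2] M [-0.06 -0.12 -0.03] q7 -6.5
nut 1915 z 0.0618 (array([442.6,  14.8]), array([48.2, 48.3]), np.float32(93.6))
base 8098 z 0.0146 (array([442.4,  15.7]), array([118.1, 119.7]), np.float32(4.9))
pointer 4.9 126
[438.7359 290.8934  60.    ] shift [276.7184  17.573   94.8882] [-0.0419  0.3474  0.2669]
dark 129 [460.6347 240.1622  37.2057] 0.05772622191941079
dark 123 [398.23   255.7216  37.7614] 0.05729121788504887
```

Request:
jog_arm([
  [[40,3,0],[0,0.05,0.04],1],
  [[80,6,0],[-0.01,0.1,0.08],1],
  [[120,8,0],[-0.02,0.15,0.12],1],
  [[160,11,0],[-0.025,0.2,0.155],1],
  [[200,14,0],[-0.03,0.25,0.19],1],
  [[240,16,0],[-0.035,0.3,0.23],1],
  [[277,18.5,0],[-0.042,0.346,0.268],1],
  [[277,18.5,10],[-0.042,0.346,0.268],1],
  [[277,18.5,40],[-0.042,0.346,0.268],1],
  [[277,18.5,70],[-0.042,0.346,0.268],1],
  [[277,18.5,92],[-0.042,0.346,0.268],1],
  [[277,18.5,92],[-0.042,0.346,0.268],1],
  [[277,18.5,92],[-0.042,0.346,0.268],1],
])

```text
time_s: 55.18
tool_pos: [0.436, 0.2903, 0.0589]
tool_rot: [[0.175, 0.983, 0.053], [0.925, -0.183, 0.333], [0.338, -0.009, -0.941]]
force: [-0.7, -0.4, -0.4]
grip_width: 0.014
finger_force: 40.0
```

Request:
jog_arm([
  [[0,0,0],[0,0,0],0.7],
  [[0,0,0],[0,0,0],0.7],
  [[0,0,0],[0,0,0],0.7],
  [[0,0,0],[0,0,0],0.7],
  [[0,0,0],[0,0,0],0.7],
  [[0,0,0],[0,0,0],0.7],
  [[10,0,-30],[0,0,0],0.7],
  [[20,0,-60],[0,-0.05,0],0.7],
  [[32,0,-95],[0,-0.15,0],0.7],
  [[36,0,-110],[0,-0.25,0],0.7],
  [[40,0,-110],[0,-0.34,0],0.7],
  [[40,0,-110],[0,-0.34,0],0.7],
  [[40,0,-110],[0,-0.34,0],0.7],
  [[40,0,-110],[0,-0.34,0],0.7],
])

```text
time_s: 56.35
tool_pos: [0.4374, 0.2907, 0.1767]
tool_rot: [[0.183, 0.983, -0.005], [0.983, -0.183, 0.008], [0.007, -0.006, -1.0]]
force: [-0.3, -0.3, -0.4]
grip_width: 0.0261
finger_force: 0.0
```

```bash
python3 - <<'E'
from v import *
o=st();f=grab('wrist','w7')
E
```

```text
t 56.35 tcp [437.4135 290.6801 176.6737] yaw 79.47 w 26.1 F [-0.3 -0.3 -0.4] M [-0.11 -0.07 -0.04] q7 -53.1
```

View pics/w7.png

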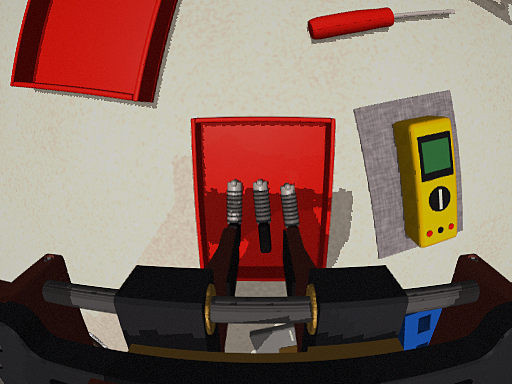

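The picture shows three screws in the red bin at px (234,200), (261,200) and (288,205), and the meter on the mat at (428,180). I'll pull the arm clear and check from above.

Request:
jog_arm([
  [[0,0,-40],[0,0,0],0.5],
  [[-40,0,-60],[0,0,0],0.5],
  [[-80,0,-60],[0,0,0],0.5],
  [[-120,0,-60],[0,0,0],0.5],
  [[-160,0,-60],[0,0,0],0.5],
  [[-200,0,-60],[0,0,0],0.5],
  [[-240,0,-60],[0,0,0],0.5],
  [[-260,0,-60],[0,0,0],0.5],
  [[-260,0,-60],[0,0,0],0.5],
  [[-260,0,-60],[0,0,0],0.5],
  [[-260,0,-60],[0,0,0],0.5],
  [[-260,0,-60],[0,0,0],0.5],
])

```text
time_s: 57.4
tool_pos: [0.3906, 0.0359, 0.2355]
tool_rot: [[0.182, 0.983, -0.004], [0.983, -0.182, 0.008], [0.007, -0.005, -1.0]]
force: [0.6, 0.1, 0.1]
grip_width: 0.0438
finger_force: 0.0
```

```bash
python3 - <<'E'
from mm import *
o=st();meter();f=grab('top');s=grab('side')
cv2.imwrite('pics/fin.png',np.vstack([cv2.resize(f['pixels'][130:275,130:440,::-1],(620,290)),cv2.resize(s['pixels'][100:330,170:430,::-1],(348,308))[:, :].copy() if 0 else cv2.copyMakeBorder(cv2.resize(s['pixels'][110:300,150:380,::-1],(360,297)),0,0,0,260,cv2.BORDER_CONSTANT)]))
E
```

```text
t 57.4 tcp [390.6352  35.8928 235.5376] yaw 79.49 w 43.8 F [0.6 0.1 0.1] M [-0.07 -0.13  0.03] q7 -22.1
top meter 872 0.053698869410336636 (array([630.9, 259.3]), array([ 58.3, 149.5]), np.float32(93.7))
top mat? 1432 (array([633.6, 260.6]), array([142. , 202.4]), np.float32(94.4))
wrist meter 1341 0.05329371111382053 (array([634.2, 209.4]), array([51.3, 60.5]), np.float32(3.1))
wrist meter 388 0.04576972424842338 (array([631.9,  70.6]), array([21.2, 66.2]), np.float32(0.3))
wrist mat? 2876 (array([638.6, 208.3]), array([ 98.3, 141.9]), np.float32(4.7))
```

View pics/fin.png

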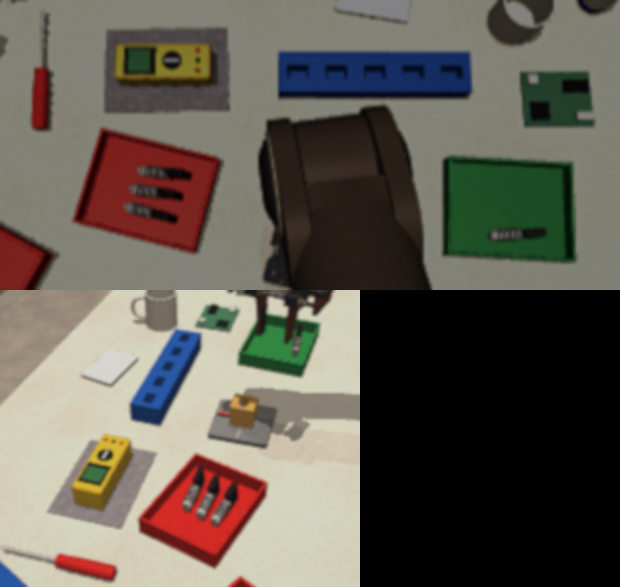

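The meter is centred on the mat (162,62), three screws are in the small red bin and one is in the green bin (518,234). The rack is empty and nothing else has moved.

```bash
python3 -c "
from bench import r
print(r.finish_job())"
```

```text
the job is handed in; nothing more can be done
None
```

Job handed in: the meter lies face up on the mat (re-centred after it was knocked aside mid-run), screw 1 turned freely and is in the green bin, screws 2, 3 and 5 bound and are in the small red bin, and socket 4 was empty.

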